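# Sort the sample cassettes back into their rack bays

## Robot

A 7-joint arm with a two-finger parallel gripper is mounted at the origin on the work surface. World frame = base frame: x ahead of the robot, y to its left, z up, the work surface at z = 0. Lengths are in m, angles in rad, forces in N, time in s.
With the tool pointing down it reaches from about 0.425 to 0.95 m from the base axis. Payload 4.7 kg.
Tool frame: the origin (TCP) lies midway between the tips of the shut fingers; the grasp point (between the pads) lies 19 mm behind it (manip.hold_point_z is the distance from the TCP to the grasp point, in m); z points along the fingers, x is the direction in which the jaws open and shut, and the axes are right-handed (so a half turn about z gives the same grasp; the last joint's range is limited). The gripper opens to 87 mm and grips with 3 to 60 N. Pads are 19 mm wide; open, the fingers measure 117 mm over their backs; the gripper's body (75 mm by 190 mm) begins 51 mm behind the grasp point.
Start: joints at [-1.174, 0.469, -0.049, 1.532, 0.024, 1.141, -0.082], TCP at [0.279, 0.615, 0.223] pointing down, gripper open.
Joint ranges: [-2.59, 2.59], [-0.33, 1.99], [-1.39, 1.29], [0.1, 2.45], [-1.04, 4.18], [0.21, 1.99], [-2.66, 2.66]. Speed limits (rad/s): [2.57, 2.57, 3.14, 3.14, 3.14, 3.14, 3.14].

## Interface

Orientations are given as a unit quaternion [x, y, z, w].
In Python, from station import manip gives the robot as it stands.
- The arm moves only by the tool carry_out, never from a script. Its argument "deltas" is text: rows parted by semicolons, each of 5 numbers parted by spaces: the opening, from -1 (shut) to 1 (fully open), so that 0 is half open, then the shift along the tool's x, y, z in mm, then the turn about the tool's z in units of 5 degrees (1.0 is 5 degrees). In form: claw dx dy dz turn; .... A call has exactly 8 rows; each row is the pose to reach, as a shift and turn from the pose measured when the call began, along the tool's axes at that moment; what a row does not reach only later rows make up. A row lasts 1/8 s, in which the tool goes at most 62.5 mm and 10.7 degrees, less where a joint would pass 70% of its speed; a pose out of reach is approached as far as the arm can. A call with a gripper value outside its range is refused whole. The fingers move at their own pace and stop on an object; "force" is the grip in N (left out, the last holds). Time passes only in rows, so rows that repeat a pose let the fingers close, or fill a call up. It gives the time, the measured TCP pose, the force and the opening at its end, in the units of the state.
- manip.read_state(): the state, without advancing time (a new reading comes with each control period).
- manip.camera(name): name is "side" or "top"; returns the picture (420x560x3 uint8, blue, green, red); there is no depth.
- manip.camera_model(name): a dict with "fx", "fy", "cx", "cy" (pixels), "rvec" (rotation vector, rad) and "tvec" (3), from world to camera coordinates, as OpenCV has them. Camera axes: x right, y down, z forward; pixel columns grow to the right and rows downward; lengths in m; the calibration is good to about 2 mm. A picture is of the moment at which its call begins. camera_model takes no time and is no camera call.
- manip.finish_job(): hands the job in, once; it reports no verdict.
The state is a dict: "time_s": time; "joint_pos": joint angles; "qd": joint speeds; "tau": joint torques, N m; "ee_pos": TCP position; "orientation": TCP orientation; "ft_force": force on the tool from outside, world axes, zero at the start; "torque": the same for the moment, N m; "finger_gap": finger opening in m.
Only numpy, scipy, OpenCV 4.12 (cv2) and the standard library are available. Lean on these libraries where they do the work, as an engineer would, in place of code of your own. Each camera call takes 0.05 s, during which the arm holds its last target.

## Task

The yellow sample cassette was put into the red bay of the rack by mistake, and the red one was left half under the aluminium riser that carries the stirrer. Return each to the bay whose label has its colour, nose first and right way up, pushed fully home so that only its black grip sticks out, and let go. Leave the blue and green cassettes, the beaker and the wash bottle where they are.

Things in the scene. Friction and masses are not known exactly. Their poses are not given: they have to be found in the camera images.
- cassette_red: the red cassette: box 110 x 44 x 40 mm (white patch on top) plus a black pull grip on the tail, 35 long, 22 wide, 34 high; 0.22 kg. Origin: centre of the box's underside; x to the nose (55 mm ahead), z up; grip at x = -55 to -90, z = 0 to 34 mm. Lies flat on the bench, its grip under the riser, its nose sticking out 75 to 100 mm
- bay_red: the red bay of the rack, told by its coloured label (plate 85 x 46 mm on the roof, strip over the mouth). Origin: on the bench under the mouth's centre; x into the bay, z up. 48 mm wide, 112 deep; floor 4, roof underside 50, rack top 56 mm above the bench. Holds the yellow one at first. A cassette fully home has its origin 55 to 57 mm inside the mouth, box flush with it, grip outside
- bay_yellow: the yellow bay of the rack, told by its coloured label (plate 85 x 46 mm on the roof, strip over the mouth). Origin: on the bench under the mouth's centre; x into the bay, z up. 48 mm wide, 112 deep; floor 4, roof underside 50, rack top 56 mm above the bench. Empty
- bay_blue: the blue bay of the rack, told by its coloured label (plate 85 x 46 mm on the roof, strip over the mouth). Origin: on the bench under the mouth's centre; x into the bay, z up. 48 mm wide, 112 deep; floor 4, roof underside 50, rack top 56 mm above the bench. Holds the blue cassette
- bay_green: the green bay of the rack, told by its coloured label (plate 85 x 46 mm on the roof, strip over the mouth). Origin: on the bench under the mouth's centre; x into the bay, z up. 48 mm wide, 112 deep; floor 4, roof underside 50, rack top 56 mm above the bench. Holds the green cassette
- cassette_blue: blue cassette, home in the blue bay: box 110 x 44 x 40 mm (white patch on top) plus a black pull grip on the tail, 35 long, 22 wide, 34 high; 0.22 kg. Origin: centre of the box's underside; x to the nose (55 mm ahead), z up; grip at x = -55 to -90, z = 0 to 34 mm
- cassette_green: green cassette, home in the green bay: box 110 x 44 x 40 mm (white patch on top) plus a black pull grip on the tail, 35 long, 22 wide, 34 high; 0.22 kg. Origin: centre of the box's underside; x to the nose (55 mm ahead), z up; grip at x = -55 to -90, z = 0 to 34 mm
- cassette_yellow: yellow cassette, at first home in the red bay: box 110 x 44 x 40 mm (white patch on top) plus a black pull grip on the tail, 35 long, 22 wide, 34 high; 0.22 kg. Origin: centre of the box's underside; x to the nose (55 mm ahead), z up; grip at x = -55 to -90, z = 0 to 34 mm
- rack: grey fixed rack of four bays side by side, 58 mm apart, mouths towards the robot, dividers 10 mm thick with rounded front edges; 118 mm deep, 242 mm wide, 56 mm high. Origin: on the bench under the middle of the row of mouths, x into the bays, y along the row
- riser: fixed aluminium riser: plate 220 (x) by 250 (y) mm, underside 56, upper face 66 mm above the bench, on 10 mm side walls at y = +-120 mm, open at the front (x = -110 mm) and back. A green stirrer (130 x 150 mm, top at 133 mm) is fixed on it, 80 mm behind the front edge. Origin: on the bench under the plate's centre; the cassette's nose sticks out on its -x side
- beaker: empty glass beaker, 68 mm across, 95 mm high; origin: centre of its underside
- wash_bottle: white wash bottle with blue cap, bent blue spout and yellow label, 66 mm across, 160 mm high (spout to 200 mm); origin: centre of its underside
Not all that is in view belongs to the job. What is shaped like the cassette_yellow but turquoise is not meant.

How it is judged:
At the end, for the whole second after the job is handed in: The red and the yellow cassette lie released in the bays of their own colour, nose inward, upright, on the floor, box flush with the mouth within 6 mm; the other cassettes, beaker and wash bottle are upright (within 6 degrees) and within 25 mm of where they were (x of cassette_red in the frame of bay_red between 0.049 and 0.062 m and y of cassette_red in the frame of bay_red between -0.006 and 0.006 m and z of cassette_red in the frame of bay_red between 0.001 and 0.009 m and angle between the x axis of cassette_red and the x axis of bay_red, either way round below 0.08 rad and angle between each of cassette_red, cassette_yellow's own z axis and vertical below 0.08 rad and linear speed of each of cassette_red, cassette_yellow below 0.01 m/s and angular speed of each of cassette_red, cassette_yellow below 0.1 rad/s and x of cassette_yellow in the frame of bay_yellow between 0.049 and 0.062 m and y of cassette_yellow in the frame of bay_yellow between -0.006 and 0.006 m and z of cassette_yellow in the frame of bay_yellow between 0.001 and 0.009 m and angle between the x axis of cassette_yellow and the x axis of bay_yellow, either way round below 0.08 rad and distance of each of cassette_blue, cassette_green, beaker, wash_bottle from where it was at the start of the episode below 0.025 m and angle between each of cassette_blue, cassette_green, beaker, wash_bottle's own z axis and vertical below 0.1 rad); the robot touches nothing.
It fails at once if the cassette blue is shifted more than 25 mm or tipped (distance of cassette_blue from where it was at the start of the episode above 0.025 m or angle between cassette_blue's own z axis and vertical above 0.35 rad).
It fails at once if the cassette green is shifted more than 25 mm or tipped (distance of cassette_green from where it was at the start of the episode above 0.025 m or angle between cassette_green's own z axis and vertical above 0.35 rad).
It fails at once if the beaker is shifted more than 25 mm or tipped (distance of beaker from where it was at the start of the episode above 0.025 m or angle between beaker's own z axis and vertical above 0.35 rad).
It fails at once if the wash bottle is shifted more than 25 mm or tipped (distance of wash_bottle from where it was at the start of the episode above 0.025 m or angle between wash_bottle's own z axis and vertical above 0.35 rad).
It also fails if it takes over 72 s, if anything falls off the work surface, if the arm or the gripper's body presses on something with over 40 N, if the wrist force passes 120 N, or if a joint passes its speed limit or range.

## Working session

There is one attempt and no reset: what is moved stays moved. The work goes in short steps, Python scripts to look and compute and a tool call to move; the robot and the scene stay as the last step left them, time stands still between calls to the robot, and variables do not carry over. Pictures are saved under pics/ and viewed, and the job is handed in when it is done.

Besides the shell and the picture viewer there is one more tool, called after ">>>" by a JSON object that holds its "method" and its "body", one argument or row to a line. carry_out: Moves the arm, as the interface text tells. Its arguments: {"type":"object","properties":{"deltas":{"type":"string"},"force":{"type":"number"}},"required":["deltas"]}

```bash
mkdir -p pics; ls
python3 - <<'E'
from station import manip
import cv2
s=manip.read_state();print(s)
for n in("top","side"):
    cv2.imwrite(f"pics/{n}0.png",manip.camera(n));print(n,manip.camera_model(n))
print(manip.hold_point_z)
E
```

```text
pics
{'time_s': 0.0, 'joint_pos': array([-1.17391357,  0.46942238, -0.04856588,  1.53369644,  0.02411311,
        1.14100595, -0.08229679]), 'qd': array([-0.0006499 ,  0.0005119 ,  0.00035055,  0.00112359, -0.00065595,
       -0.00131841,  0.00122133]), 'tau': array([-4.94091801e-04, -5.07971692e+01, -8.10560212e-02, -2.36156684e+01,
       -6.13343040e-02,  3.81200924e-02,  1.83028869e-04]), 'ee_pos': array([0.27855875, 0.61417768, 0.22151114]), 'orientation': array([ 8.40541282e-01,  5.41746625e-01, -7.90540614e-04,  5.67411077e-04]), 'ft_force': array([-0.61157963, -0.48013723,  0.49072619]), 'torque': array([-0.0306171 ,  0.01507037, -0.03735077]), 'finger_gap': 0.08707311089139652}
top {'fx': 495.5762013263066, 'fy': 495.5762013263066, 'cx': 279.4460193869563, 'cy': 214.92023467913748, 'rvec': array([ 2.14950568, -2.16334961,  0.10698563]), 'tvec': array([0.09916344, 0.51453362, 1.12060366])}
side {'fx': 437.29992817006615, 'fy': 437.29992817006615, 'cx': 276.7936172613013, 'cy': 210.45581102822194, 'rvec': array([ 2.06272817, -0.40659515,  0.22189343]), 'tvec': array([-0.44736287,  0.1717398 ,  0.98746046])}
0.0187
```

View pics/top0.png

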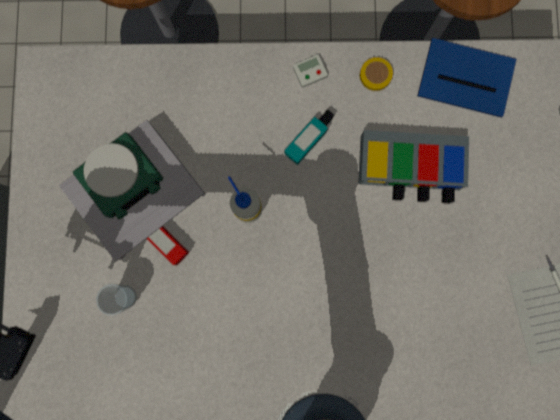

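View pics/side0.png

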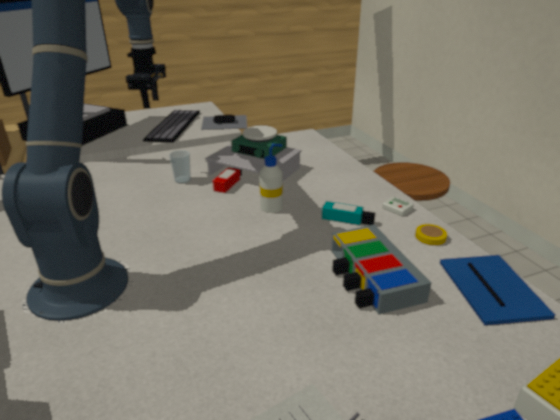

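```bash
cat > h.py <<'E'
import numpy as np, cv2
from station import manip
def cam(n):
    m=manip.camera_model(n);K=np.array([[m['fx'],0,m['cx']],[0,m['fy'],m['cy']],[0,0,1.]])
    return K,np.array(m['rvec']),np.array(m['tvec'])
def proj(n,P):
    K,r,t=cam(n);return cv2.projectPoints(np.float64(P).reshape(-1,1,3),r,t,K,None)[0].reshape(-1,2)
def back(n,uv,z):
    K,r,t=cam(n);R=cv2.Rodrigues(r)[0];uv=np.float64(uv).reshape(-1,2)
    d=(np.linalg.inv(K)@np.c_[uv,np.ones(len(uv))].T).T@R;C=-R.T@t
    return C+d*((z-C[2])/d[:,2])[:,None]
def crop(img,x0,y0,x1,y1,f,fn): cv2.imwrite('pics/'+fn,cv2.resize(img[y0:y1,x0:x1],None,fx=f,fy=f,interpolation=cv2.INTER_CUBIC))
E
python3 - <<'E'
from h import *
im=cv2.imread('pics/top0.png');sd=cv2.imread('pics/side0.png')
crop(im,350,115,480,215,6,'c_rack.png');crop(im,50,100,280,330,2.6,'c_ris.png');crop(sd,320,190,440,320,4.5,'c_srack.png')
hsv=cv2.cvtColor(im,cv2.COLOR_BGR2HSV)
print('tcp',proj('top',[[.279,.615,.22],[0,0,0]]))
H={'yellow':(22,33),'green':(50,80),'red':(0,6),'blue':(108,125)}
m0=np.zeros(im.shape[:2],np.uint8);m0[135:190,360:470]=1
for k,(a,b) in H.items():
    m=cv2.inRange(hsv,(a,120,60),(b,255,255))
    if k=='red': m|=cv2.inRange(hsv,(174,120,60),(179,255,255))
    n,l,st,c=cv2.connectedComponentsWithStats(m*m0)
    i=1+np.argmax(st[1:,4]);pts=np.argwhere(l==i)[:,::-1]
    w=back('top',pts,.057)[:,:2]
    r=cv2.minAreaRect((w*1000).astype(np.float32));print(k,st[i],c[i],w.mean(0),r)
m=cv2.inRange(hsv,(0,140,60),(6,255,255))|cv2.inRange(hsv,(174,140,60),(179,255,255))
m[:, 220:]=0; m[:200]=0
pts=np.argwhere(m)[:,::-1];print(len(pts),pts.min(0),pts.max(0))
w=back('top',pts,.04)[:,:2];print(cv2.minAreaRect((w*1000).astype(np.float32)))
E
```

```text
tcp [[  5.6197376  329.02779877]
 [323.30009644 442.46778284]]
yellow [367 141  22  38 748] [377.05347594 159.14037433] [ 0.63902222 -0.12869152] ((639.234130859375, -128.78836059570312), (46.645633697509766, 86.07765197753906), 85.94453430175781)
green [392 143  22  37 720] [402.38055556 160.85555556] [ 0.63450778 -0.18632705] ((635.0707397460938, -186.45159912109375), (45.710060119628906, 84.12186431884766), 85.95262908935547)
red [417 144  22  38 757] [427.89167768 162.18890357] [ 0.63089215 -0.24428393] ((630.8836059570312, -244.2654571533203), (47.01337432861328, 85.5022201538086), 85.88701629638672)
blue [443 145  22  38 710] [453.38028169 163.96760563] [ 0.62624905 -0.30202052] ((626.7408447265625, -301.9902038574219), (46.64931106567383, 85.3471908569336), 85.14202117919922)
397 [147 227] [187 264]
((446.5026550292969, 352.8896484375), (90.54138946533203, 43.41474914550781), 45.39067459106445)
```

View pics/c_rack.png

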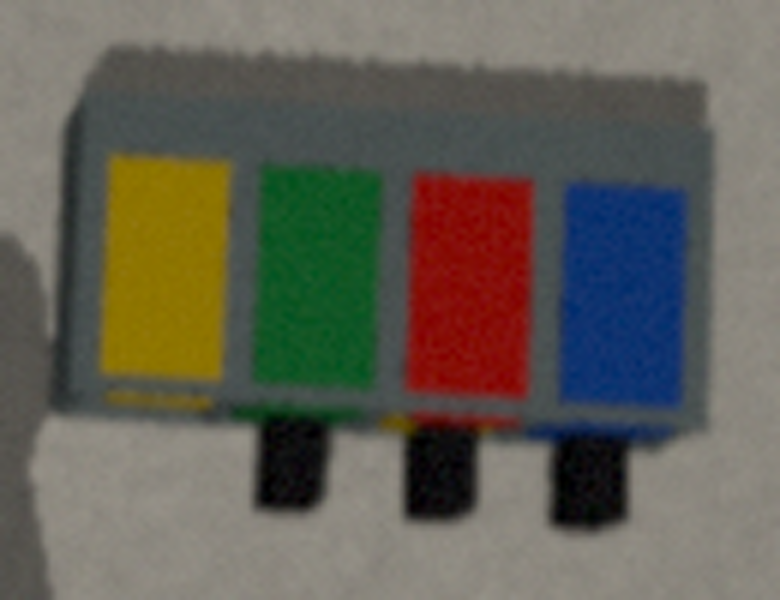

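View pics/c_ris.png

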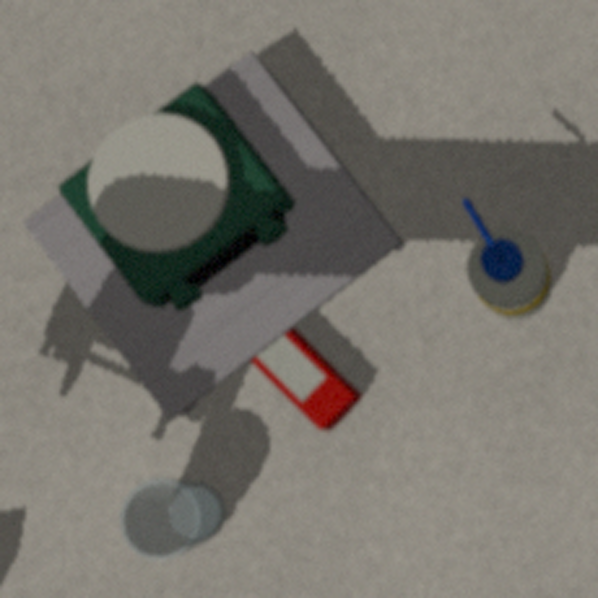

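View pics/c_srack.png

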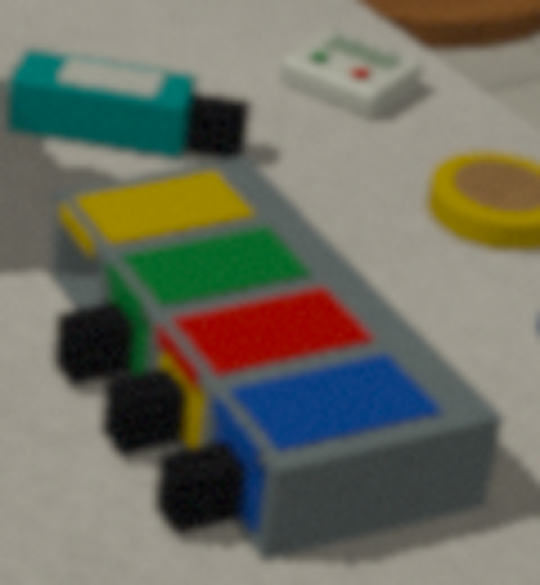

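Run:
```python
from h import *
f=lambda c,o,s:[o[0]+c[0]/s,o[1]+c[1]/s]
np.set_printoptions(precision=4,suppress=True)
S=lambda c:f(c,(320,190),4.5);T=lambda c:f(c,(350,115),6)
for n,c,z in[('bot FR',(262,553),0),('top FR',(262,467),.056),('top BR',(498,420),.056),('bot BR',(490,492),0),('topFL',(62,205),.056)]:print('side',n,back('side',S(c),z))
for n,c,z in[('top FR',(705,430),.056),('topFL',(58,403),.056),('top BR',(710,127),.056),('topBL',(88,92),.056)]:print('top',n,back('top',T(c),z))
# predicted rack from labels: sweep mouth offset
yaw=np.arctan2(-12.5,173.2);X=np.array([np.cos(yaw),np.sin(yaw)]);Y=np.array([-X[1],X[0]])
c=np.array([632.98,-215.37])/1000;print(yaw)
im=cv2.imread('pics/top0.png');sd=cv2.imread('pics/side0.png')
for off in(.055,):
    o=c-off*X
    P=[np.r_[o+a*X+b*Y,z] for z in(0,.056) for a,b in((0,-.121),(0,.121),(.118,.121),(.118,-.121))]
    for n,i in(('top',im),('side',sd)):
        box={'top':(350,115,480,215,6),'side':(320,190,440,320,4.5)}[n]
        x0,y0,x1,y1,s=box;g=cv2.resize(i[y0:y1,x0:x1],None,fx=s,fy=s,interpolation=cv2.INTER_CUBIC)
        p=(proj(n,P)-[x0-.5,y0-.5])*s-.5; p=p.astype(int)
        for k in range(4):
            for a,b in((k,(k+1)%4),(k+4,(k+1)%4+4),(k,k+4)):cv2.line(g,tuple(map(int,p[a])),tuple(map(int,p[b])),(255,255,255),1)
        cv2.imwrite(f'pics/fit_{n}.png',g)
```

```text
side bot FR [[ 0.5754 -0.3308  0.    ]]
side top FR [[ 0.5669 -0.3331  0.056 ]]
side top BR [[ 0.6842 -0.347   0.056 ]]
side bot BR [[ 0.6988 -0.3372  0.    ]]
side topFL [[ 0.5863 -0.1121  0.056 ]]
top top FR [[ 0.5737 -0.3319  0.056 ]]
top topFL [[ 0.586  -0.0879  0.056 ]]
top top BR [[ 0.6911 -0.3395  0.056 ]]
top topBL [[ 0.7072 -0.1023  0.056 ]]
-0.07204598678617292
```

View pics/fit_top.png

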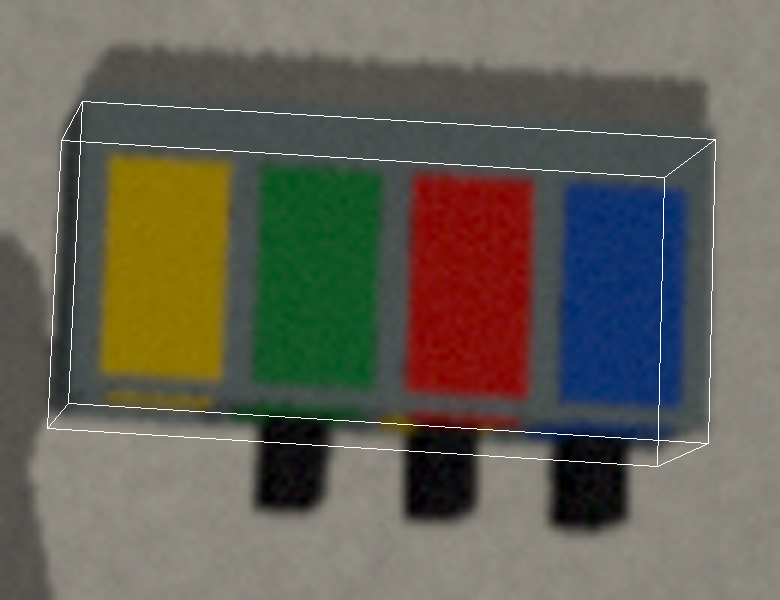

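View pics/fit_side.png

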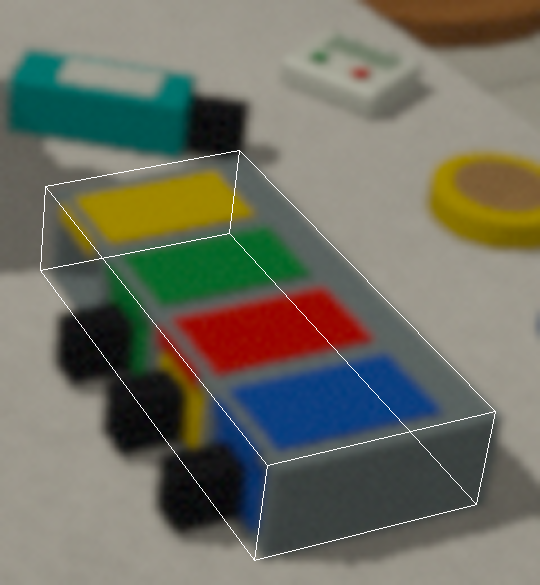

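```bash
cat >> h.py <<'E'
np.set_printoptions(precision=4,suppress=True)
from scipy.spatial.transform import Rotation as R_
def head():
    R=R_.from_quat(manip.read_state()['orientation']).as_matrix();return np.degrees(np.arctan2(R[1,0],R[0,0]))
def to(x,y,z,h=None):
    s=manip.read_state();R=R_.from_quat(s['orientation']).as_matrix();d=R.T@(np.array([x,y,z])-s['ee_pos'])
    t=0 if h is None else -((h-head()+180)%360-180)/5
    print('d mm',d*1000,'turn',round(t,3),'| pos',s['ee_pos'],'head',round(head(),2),'F',s['ft_force'],'gap',round(s['finger_gap'],4),'t',s['time_s'],'tilt',R[:,2])
E
python3 - <<'E'
from h import *
T=lambda c:[350+c[0]/6,115+c[1]/6]
print('grip ctr',back('top',[T((440,474)),T((405,430)),T((475,430)),T((405,518)),T((474,518))],.038))
S=lambda c:[50+c[0]/2.6,100+c[1]/2.6]
q=back('top',[S(c) for c in((252,357),(325,430),(357,397),(290,328))],.04);print('red',q)
q=back('top',[S(c) for c in((325,430),(357,397))],.02);print('red z.02',q)
print('riser edge',back('top',[S((180,417)),S((402,242))],.066))
print('bottle,beaker',back('top',[S((502,260)),S((200,515))],[.16]),back('top',[S((200,515))],.095))
to(.5612,-.2392,.24,85.9)
E
```

```text
grip ctr [[ 0.5604 -0.2364  0.038 ]
 [ 0.5776 -0.2236  0.038 ]
 [ 0.5774 -0.2505  0.038 ]
 [ 0.5434 -0.2224  0.038 ]
 [ 0.5432 -0.2487  0.038 ]]
red [[0.4644 0.4006 0.04  ]
 [0.3999 0.3347 0.04  ]
 [0.4286 0.307  0.04  ]
 [0.4899 0.3674 0.04  ]]
red z.02 [[0.4001 0.3392 0.02  ]
 [0.4294 0.311  0.02  ]]
riser edge [[0.4114 0.4541 0.066 ]
 [0.5621 0.2645 0.066 ]]
bottle,beaker [[0.5319 0.169  0.16  ]
 [0.3329 0.4043 0.16  ]] [[0.3296 0.4251 0.095 ]]
d mm [-660.5643  609.8751  -17.1925] turn -4.059 | pos [0.2786 0.6143 0.2216] head 65.6 F [-0.2436 -0.6535 -1.1945] gap 0.087 t 0.1 tilt [-0.0006 -0.0016 -1.    ]
```

>>> {"method": "carry_out", "body": {
  "deltas": "0 -20 18 -17 -0.5; 0 -60 55 -20 -1; 0 -102 94 -20 -1.5; 0 -145 134 -20 -2; 0 -188 174 -20 -2.5; 0 -232 214 -20 -3; 0 -276 255 -20 -3.5; 0 -320 295 -20 -4.06",
  "force": 60
}}

```text
time_s: 1.1
ee_pos: [0.4153, 0.1989, 0.2421]
orientation: [0.731, 0.682, -0.001, 0.0]
ft_force: [-0.3, -0.1, 0.7]
finger_gap: 0.0435
```

Run:
```python
from h import *
to(.560,-.238,.13,85.9)
```

```text
d mm [-425.557   174.8852  112.7104] turn 0.02 | pos [0.4153 0.1989 0.2421] head 86.0 F [-0.3347 -0.123   0.6754] gap 0.0435 t 1.1 tilt [-0.0006 -0.0016 -1.    ]
```

>>> {"method": "carry_out", "body": {
  "deltas": "0 -50 20 0 0; 0 -106 44 10 0; 0 -162 67 30 0; 0 -218 90 50 0; 0 -274 113 70 0; 0 -330 136 90 0; 0 -382 157 110 0; 0 -425 175 113 0"
}}

```text
time_s: 2.1
ee_pos: [0.5592, -0.2394, 0.1276]
orientation: [0.732, 0.682, -0.002, -0.001]
ft_force: [0.2, 0.4, 0.6]
finger_gap: 0.0438
```

Run:
```python
from h import *
to(.560,-.238,.010,85.9)
a=manip.camera('top');b=manip.camera('side')
crop(a,350,115,480,215,6,'t1.png');crop(b,280,150,440,320,3.5,'s1.png')
```

```text
d mm [  1.5835   1.2123 117.5765] turn 0.005 | pos [ 0.5592 -0.2394  0.1276] head 85.92 F [0.1598 0.3954 0.5949] gap 0.0438 t 2.1 tilt [-0.0042 -0.001  -1.    ]
```

View pics/t1.png

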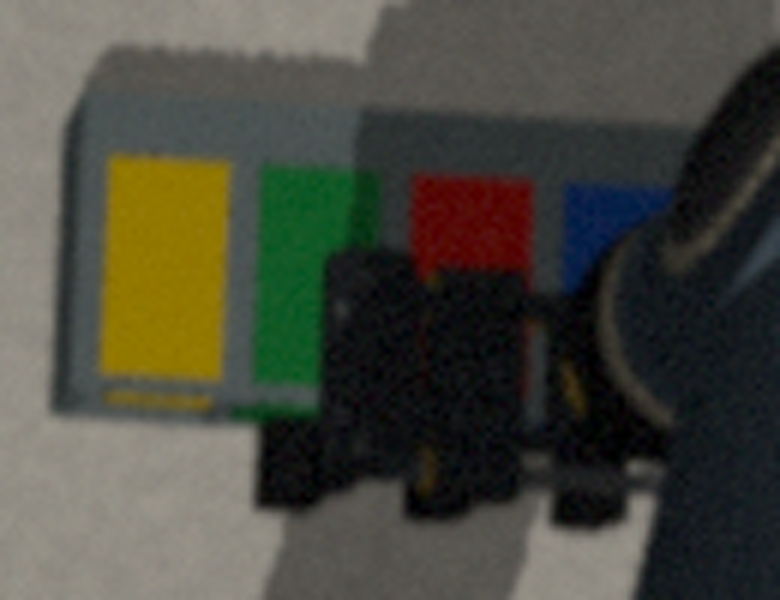

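View pics/s1.png

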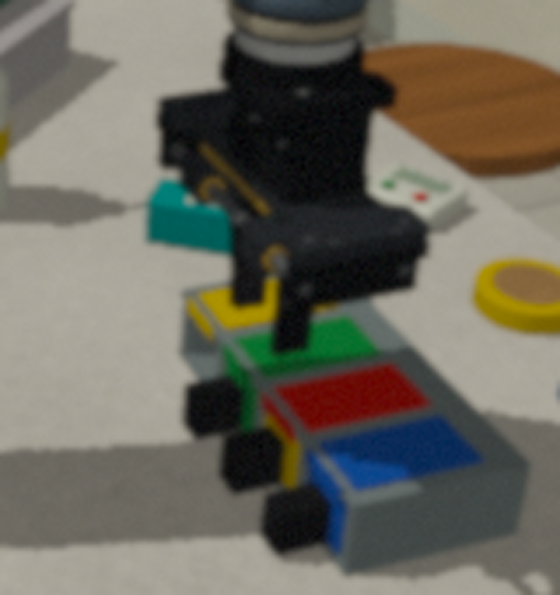

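>>> {"method": "carry_out", "body": {
  "deltas": "0 1 1 20 0; 0 1.6 1.2 45 0; 0 1.6 1.2 70 0; 0 1.6 1.2 90 0; 0 1.6 1.2 105 0; 0 1.6 1.2 114 0; 0 1.6 1.2 118 0; 0 1.6 1.2 118 0"
}}

```text
time_s: 3.2
ee_pos: [0.5609, -0.2436, 0.0109]
orientation: [0.734, 0.679, -0.002, 0.002]
ft_force: [1.2, 0.4, -0.1]
finger_gap: 0.0436
```

Run:
```python
from h import *
print(proj('side',[.5592,-.2394,.1276]))
to(.560,-.238,.010,85.9)
b=manip.camera('side')
crop(b,280,150,440,320,3.5,'s2.png')
```

```text
[[353.4879 240.5624]]
d mm [ 5.523  -1.3507  0.9099] turn -0.073 | pos [ 0.5609 -0.2436  0.0109] head 85.53 F [ 1.2328  0.3713 -0.134 ] gap 0.0436 t 3.2 tilt [-0.0011 -0.0061 -1.    ]
```

View pics/s2.png

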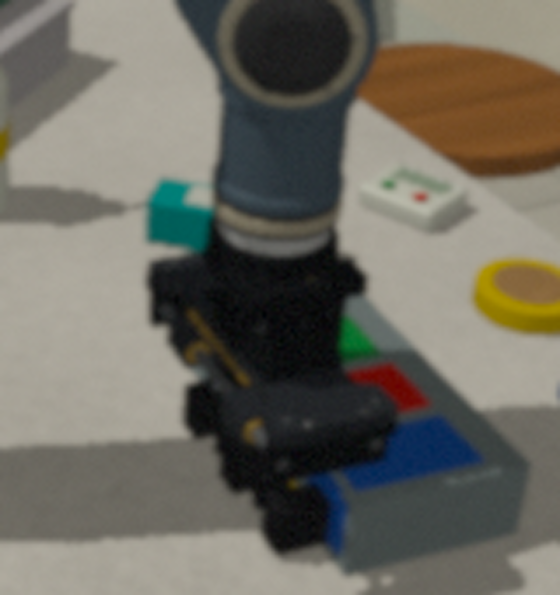

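>>> {"method": "carry_out", "body": {
  "deltas": "0 3 -1 0 0; 0 5.5 -1.3 0 0; 0 5.5 -1.3 0 0; 0 5.5 -1.3 0 0; -0.3 5.5 -1.3 0 0; -1 5.5 -1.3 0 0; -1 5.5 -1.3 0 0; -1 5.5 -1.3 0 0"
}}

```text
time_s: 4.25
ee_pos: [0.5601, -0.2383, 0.0112]
orientation: [0.734, 0.679, -0.002, 0.002]
ft_force: [-0.9, -0.7, -0.4]
finger_gap: 0.0216
```

Run:
```python
from h import *
to(.560,-.238,.010,85.9)
```

```text
d mm [ 0.2591 -0.1516  1.1777] turn -0.074 | pos [ 0.5601 -0.2383  0.0112] head 85.53 F [-0.8661 -0.6702 -0.4438] gap 0.0216 t 4.25 tilt [-0.0007 -0.0064 -1.    ]
```

>>> {"method": "carry_out", "body": {
  "deltas": "-1 0 -3 -1.5 -0.04; -1 -0.1 -15 -1.5 -0.07; -1 -0.2 -32 -1.5 -0.07; -1 -0.3 -52 -1.5 -0.07; -1 -0.4 -74 -1.5 -0.07; -1 -0.6 -96 -1.5 -0.07; -1 -0.7 -115 -1.5 -0.07; -1 -0.7 -127 -1.5 -0.07"
}}

```text
time_s: 5.25
ee_pos: [0.4314, -0.2287, 0.0126]
orientation: [0.732, 0.681, -0.003, 0.001]
ft_force: [0.6, 0.0, -2.9]
finger_gap: 0.0211
```

Run:
```python
from h import *
to(.560-.127*.9974,-.2383+.127*.072,.010,85.87)
a=manip.camera('top');b=manip.camera('side')
crop(a,350,115,480,245,4.5,'t3.png');crop(b,230,150,440,350,3.,'s3.png')
```

```text
d mm [-0.3056  1.9176  2.6288] turn -0.006 | pos [ 0.4314 -0.2287  0.0126] head 85.84 F [ 0.6209  0.0472 -2.8636] gap 0.0211 t 5.25 tilt [-0.002  -0.0057 -1.    ]
```

View pics/t3.png

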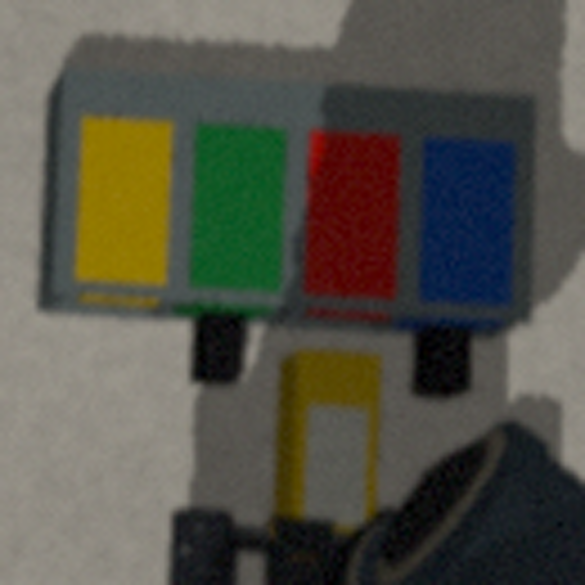

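View pics/s3.png

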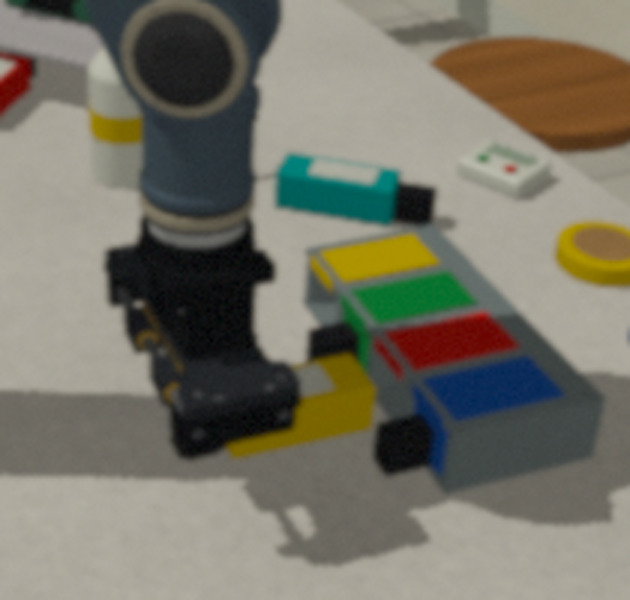

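>>> {"method": "carry_out", "body": {
  "deltas": "-1 0 0 -10 0; -1 0 0 -30 0; -1 0 0 -50 0; -1 0 0 -58 0; -1 25 1 -58 0; -1 60 2 -58 0; -1 95 2 -58 0; -1 114 2 -58 0"
}}

```text
time_s: 6.35
ee_pos: [0.4423, -0.1128, 0.0699]
orientation: [0.732, 0.682, -0.003, 0.001]
ft_force: [-0.2, -0.4, -2.9]
finger_gap: 0.0215
```

Run:
```python
from h import *
to(.4418,-.1141,.0135,85.87)
a=manip.camera('top');b=manip.camera('side')
crop(a,330,115,480,245,4.5,'t4.png');crop(b,230,150,440,350,3.,'s4.png')
```

```text
d mm [-1.084  -0.2441 56.4043] turn 0.019 | pos [ 0.4423 -0.1128  0.0699] head 85.97 F [-0.1588 -0.4295 -2.9339] gap 0.0215 t 6.35 tilt [-0.0027 -0.0049 -1.    ]
```

View pics/t4.png

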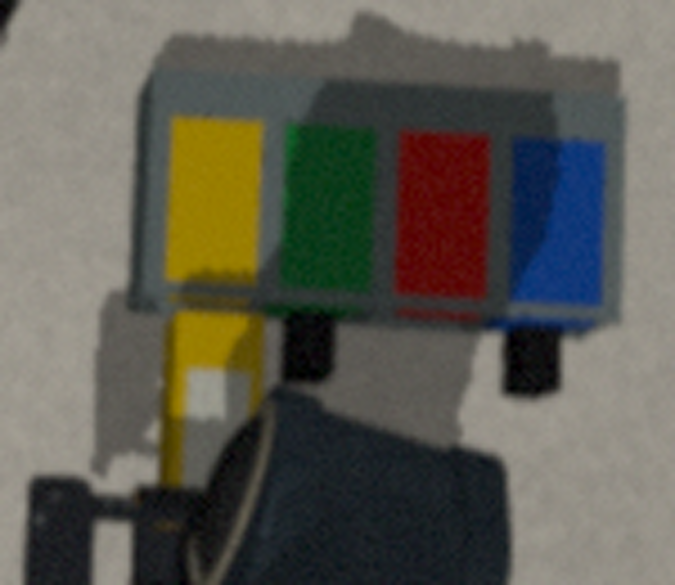

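View pics/s4.png

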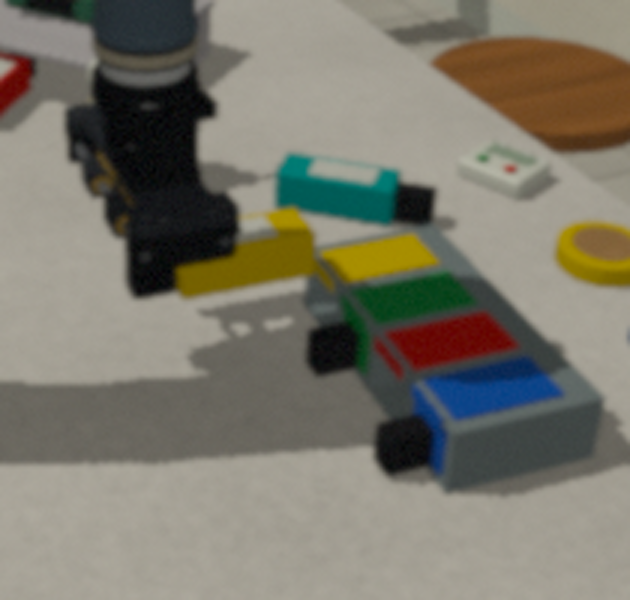

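>>> {"method": "carry_out", "body": {
  "deltas": "-1 -0.5 -0.2 8 0; -1 -1 -0.2 22 0; -1 -1 -0.2 38 0; -1 -1 -0.2 50 0; -1 -1 -0.2 56 0; -1 -1 -0.2 56 0; -1 -1 -0.2 56 0; -1 -1 -0.2 56 0"
}}

```text
time_s: 7.45
ee_pos: [0.4423, -0.1137, 0.0143]
orientation: [0.731, 0.683, -0.002, 0.001]
ft_force: [0.1, 0.1, -1.3]
finger_gap: 0.0215
```

Run:
```python
from h import *
to(.4418,-.1141,.0135,85.87)
b=manip.camera('side')
crop(b,270,180,400,300,5,'s5.png')
```

```text
d mm [-0.4363 -0.5     0.7608] turn 0.044 | pos [ 0.4423 -0.1137  0.0143] head 86.09 F [ 0.0954  0.053  -1.3367] gap 0.0215 t 7.45 tilt [-0.0017 -0.0046 -1.    ]
```

View pics/s5.png

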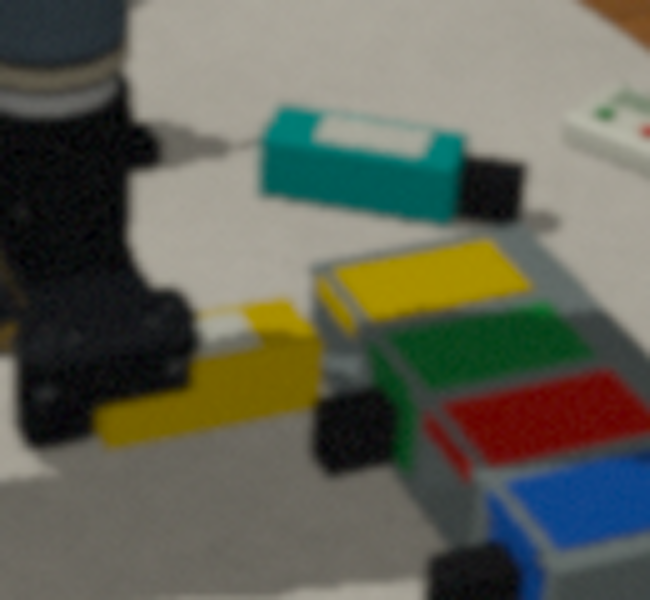

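>>> {"method": "carry_out", "body": {
  "deltas": "-1 -0.5 3 0 0.04; -1 -0.5 7 0 0.04; -1 -0.5 11 0 0.04; -1 -0.5 15 0 0.04; -1 -0.6 19 0 0.04; -1 -0.6 23 0 0.04; -1 -0.6 27 0 0.04; -1 -0.6 30 0 0.04"
}}

```text
time_s: 8.5
ee_pos: [0.4724, -0.1163, 0.0142]
orientation: [0.732, 0.681, -0.002, 0.001]
ft_force: [-0.3, 0.3, -1.9]
finger_gap: 0.0215
```

Run:
```python
from h import *
to(.5684,-.1232,.0135,85.87)
```

```text
d mm [-0.0116 96.2051  0.5412] turn 0.005 | pos [ 0.4724 -0.1163  0.0142] head 85.89 F [-0.2701  0.2694 -1.9158] gap 0.0215 t 8.5 tilt [-0.0018 -0.0046 -1.    ]
```

>>> {"method": "carry_out", "body": {
  "deltas": "-1 0 8 0 0; -1 0 17 0 0; -1 0 27 0 0; -1 0 38 0 0; -1 0 49 0 0; -1 0 60 0 0; -1 0 70 0 0; -1 0 76 0 0"
}}

```text
time_s: 9.5
ee_pos: [0.549, -0.1218, 0.0141]
orientation: [0.732, 0.681, -0.002, 0.001]
ft_force: [-0.4, -0.3, -2.3]
finger_gap: 0.0213
```

Run:
```python
from h import *
to(.5684,-.1232,.0135,85.87)
b=manip.camera('side')
crop(b,270,180,400,300,5,'s6.png')
```

```text
d mm [ 0.0066 19.4271  0.5345] turn 0.006 | pos [ 0.549  -0.1218  0.0141] head 85.9 F [-0.3924 -0.2686 -2.2772] gap 0.0213 t 9.5 tilt [-0.0015 -0.0047 -1.    ]
```

View pics/s6.png

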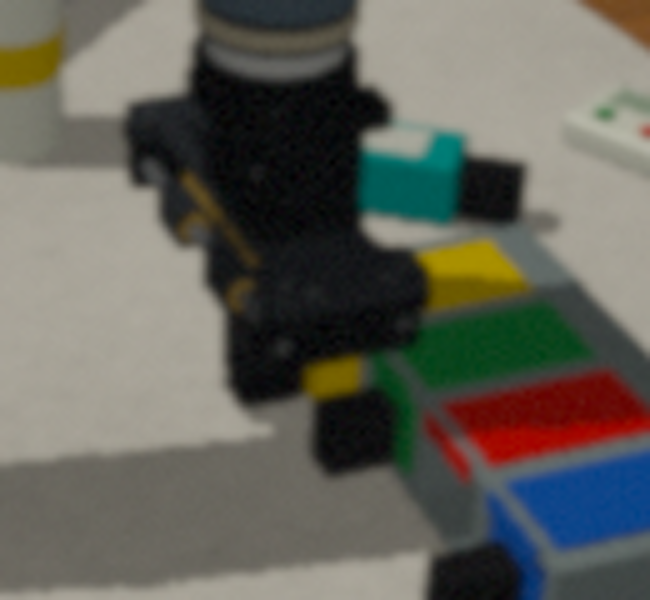

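>>> {"method": "carry_out", "body": {
  "deltas": "-1 0 5 0 0; -1 0 10 0.5 0; -1 0 14 1 0; -1 0 17 1.5 0; -1 0 19 2 0; -1 0 21 2 0; -1 0 23 2 0; -1 0 24 2 0"
}}

```text
time_s: 10.55
ee_pos: [0.569, -0.1235, 0.0113]
orientation: [0.732, 0.681, -0.005, -0.002]
ft_force: [-11.5, 0.6, 3.9]
finger_gap: 0.0217
```

Run:
```python
from h import *
to(.5684,-.1232,.0135,85.87)
```

```text
d mm [ 0.2572 -0.6774 -2.2088] turn 0.005 | pos [ 0.569  -0.1235  0.0113] head 85.89 F [-11.4922   0.6458   3.8522] gap 0.0217 t 10.55 tilt [-0.0098 -0.0034 -0.9999]
```

>>> {"method": "carry_out", "body": {
  "deltas": "-1 0 0 0 0; -0.4 0 0 0 0; 0 0 0 0 0; 0 0 0 0 0; 0 0 0 -15 0; 0 0 0 -50 0; 0 0 0 -100 0; 0 0 0 -160 0"
}}

```text
time_s: 11.55
ee_pos: [0.5701, -0.1229, 0.1732]
orientation: [0.732, 0.681, -0.005, -0.002]
ft_force: [0.8, -0.3, -0.2]
finger_gap: 0.0438
```

Run:
```python
from h import *
a=manip.camera('top');b=manip.camera('side')
cv2.imwrite('pics/top7.png',a)
crop(a,330,115,480,245,4.5,'t7.png');crop(b,270,180,440,320,4,'s7.png')
to(.5684,-.1232,.2,85.87)
```

```text
d mm [  0.6561  -6.7801 -20.7066] turn -0.002 | pos [ 0.5752 -0.1244  0.1793] head 85.86 F [ 1.1034 -0.0867 -0.1514] gap 0.0436 t 11.65 tilt [ 0.005 -0.005 -1.   ]
```

View pics/t7.png

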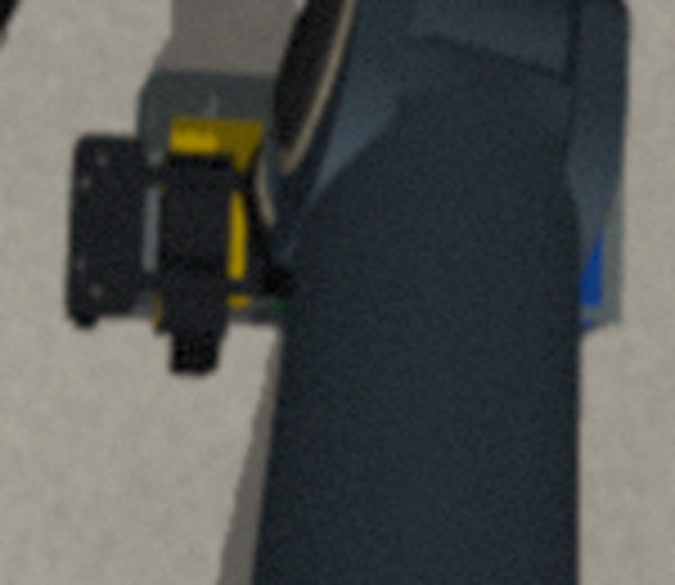

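View pics/s7.png

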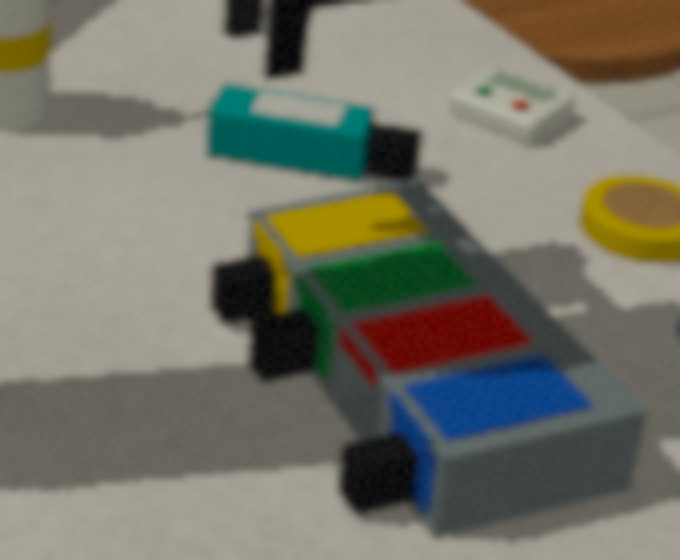

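Run:
```python
from h import *
S=lambda c:[50+c[0]/2.6,100+c[1]/2.6]
for c,z in(((160,518),.095),((195,513),.0),((502,260),.16)):
    b=back('top',[S(c)],z)[0];d=b[:2]-[.4295,.3376];u=np.radians(45.3)
    print(b,'axis',d@[np.cos(u),np.sin(u)],'jaw(-44.7)',d@[np.sin(u),-np.cos(u)])
sd=cv2.imread('pics/side0.png');crop(sd,150,120,310,230,5,'s_b.png')
to(.4295,.3376,.2,-44.7)
```

```text
[0.3273 0.4584 0.095 ] axis 0.013928099153809603 jaw(-44.7) -0.15763103666705658
[0.3265 0.4601 0.    ] axis 0.014594469723950926 jaw(-44.7) -0.15940373714242312
[0.5319 0.169  0.16  ] axis -0.04775985961561413 jaw(-44.7) 0.19136498566264162
d mm [ 450.227  -178.5555  -23.713 ] turn 26.112 | pos [ 0.5752 -0.1244  0.1793] head 85.86 F [ 1.1034 -0.0867 -0.1514] gap 0.0436 t 11.65 tilt [ 0.005 -0.005 -1.   ]
```

View pics/s_b.png

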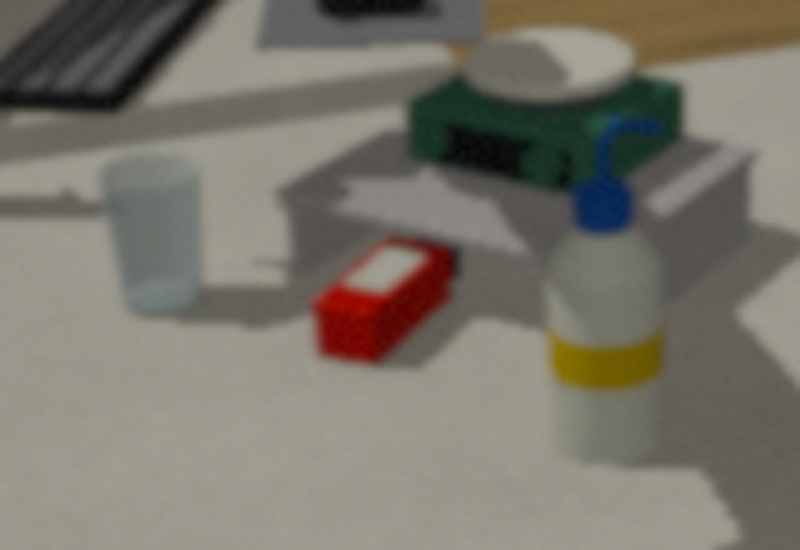

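>>> {"method": "carry_out", "body": {
  "deltas": "0 0 0 -30 1; 0 20 -8 -70 3; 0 60 -24 -90 5; 0 105 -42 -90 7; 0.5 155 -62 -90 9; 1 205 -82 -90 11; 1 255 -101 -90 13; 1 305 -121 -90 15"
}}

```text
time_s: 12.65
ee_pos: [0.4779, 0.1839, 0.2681]
orientation: [0.994, 0.107, 0.003, 0.002]
ft_force: [-0.3, 0.9, -0.4]
finger_gap: 0.0756
```

Run:
```python
from h import *
to(.4295,.3376,.2,-44.7)
```

```text
d mm [ -14.788  -160.8471   67.1378] turn 11.406 | pos [0.4779 0.1839 0.2681] head 12.33 F [-0.345   0.8609 -0.3617] gap 0.0756 t 12.65 tilt [ 0.0062 -0.0041 -1.    ]
```

>>> {"method": "carry_out", "body": {
  "deltas": "1 -2 -20 0 2; 1 -5 -50 0 4; 1 -8 -85 0 6; 1 -11 -120 10 8; 1 -13 -145 30 10; 1 -15 -158 60 11.4; 1 -15 -161 90 11.4; 1 -15 -161 110 11.4"
}}

```text
time_s: 13.65
ee_pos: [0.4288, 0.3376, 0.1562]
orientation: [0.925, -0.38, 0.003, 0.001]
ft_force: [-0.3, -0.2, -0.3]
finger_gap: 0.087
```

Run:
```python
from h import *
to(.4295,.3376,.012,-44.7)
a=manip.camera('top');b=manip.camera('side')
crop(a,90,170,260,310,4.5,'t8.png');crop(b,150,100,310,230,5,'s8.png')
```

```text
d mm [ -0.5476  -0.3708 144.2326] turn 0.016 | pos [0.4288 0.3376 0.1562] head -44.62 F [-0.3032 -0.2464 -0.2546] gap 0.087 t 13.65 tilt [ 0.0055 -0.0047 -1.    ]
```

View pics/t8.png

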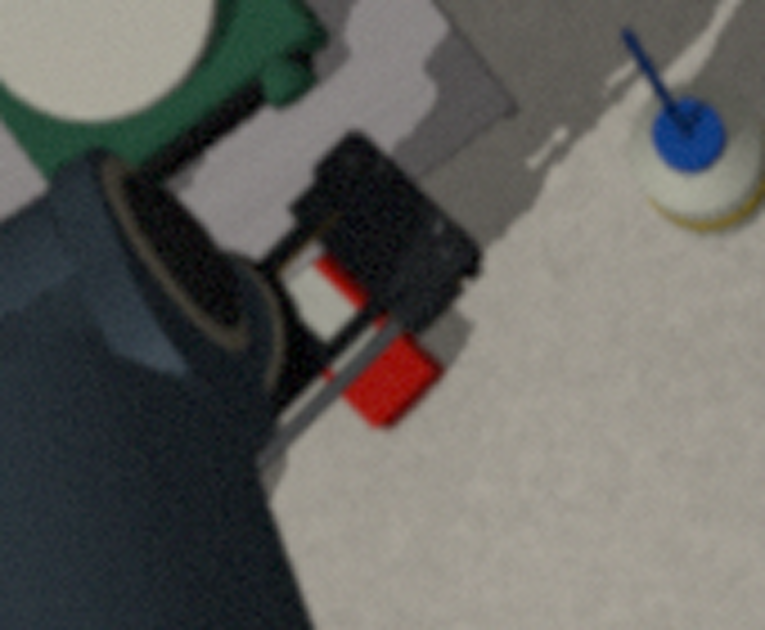

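View pics/s8.png

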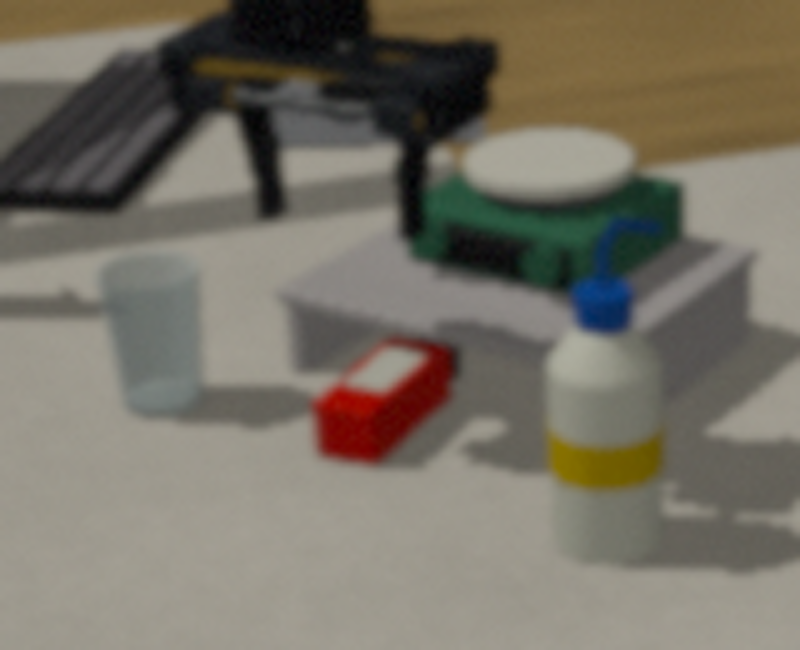

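>>> {"method": "carry_out", "body": {
  "deltas": "1 -0.5 -0.4 20 0; 1 -0.5 -0.4 45 0; 1 -0.5 -0.4 70 0; 1 -0.5 -0.4 90 0; 1 -0.5 -0.4 95 0; 1 -0.5 -0.4 95 0; 1 -0.5 -0.4 95 0; 1 -0.5 -0.4 95 0"
}}

```text
time_s: 14.75
ee_pos: [0.4289, 0.3368, 0.0613]
orientation: [0.925, -0.38, 0.003, 0.002]
ft_force: [0.1, -0.4, -0.6]
finger_gap: 0.0868
```

Run:
```python
from h import *
to(.4295,.3376,.010,-44.7)
b=manip.camera('side')
crop(b,150,100,310,230,5,'s9.png')
```

```text
d mm [-0.4479 -1.0556 51.3285] turn 0.007 | pos [0.4289 0.3368 0.0613] head -44.67 F [ 0.1103 -0.4024 -0.6355] gap 0.0868 t 14.75 tilt [ 0.0043 -0.006  -1.    ]
```

View pics/s9.png

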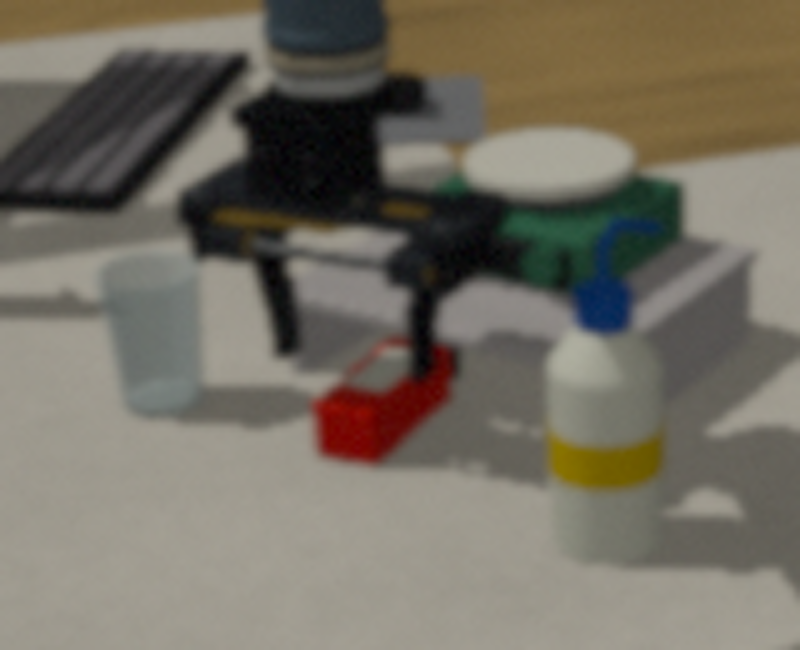

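>>> {"method": "carry_out", "body": {
  "deltas": "1 -0.4 -1 12 0; 1 -0.4 -1 28 0; 1 -0.4 -1 42 0; 1 -0.4 -1 51 0; 1 -0.4 -1 51 0; 1 -0.4 -1 51 0; -0.2 -0.4 -1 51 0; -1 -0.4 -1 51 0",
  "force": 30
}}

```text
time_s: 15.8
ee_pos: [0.4296, 0.3376, 0.0106]
orientation: [0.925, -0.38, 0.003, 0.002]
ft_force: [0.0, 1.9, 0.2]
finger_gap: 0.0744
```

>>> {"method": "carry_out", "body": {
  "deltas": "-1 0 0 0 0; -1 0 0 0 0; -1 0 0 -0.5 0; -1 0 3 -1 0; -1 0 10 -1 0; -1 0 20 -1 0; -1 0 32 -1 0; -1 0 45 -1 0"
}}

```text
time_s: 16.8
ee_pos: [0.3971, 0.3048, 0.0116]
orientation: [0.925, -0.38, 0.003, 0.002]
ft_force: [-0.2, 0.3, -0.8]
finger_gap: 0.0436
```

Run:
```python
from h import *
to(.4295-.095*.7034,.3376-.095*.7108,.010,-44.7)
```

```text
d mm [-0.0793 48.87    1.6376] turn 0.005 | pos [0.3971 0.3048 0.0116] head -44.67 F [-0.2351  0.2822 -0.8091] gap 0.0436 t 16.8 tilt [ 0.0043 -0.0059 -1.    ]
```

>>> {"method": "carry_out", "body": {
  "deltas": "-1 0 6 0 0; -1 0 16 0 0; -1 0 28 0 0; -1 0 40 0 0; -1 0 48 0 0; -1 0 50 0 0; -1 0 50 1 0; -1 0 50 1 0"
}}

```text
time_s: 17.8
ee_pos: [0.362, 0.2693, 0.011]
orientation: [0.925, -0.38, 0.003, 0.002]
ft_force: [-2.0, -0.1, 5.8]
finger_gap: 0.0438
```

Run:
```python
from h import *
to(.437,.3455,.10,-44.7)
a=manip.camera('top');b=manip.camera('side')
crop(a,90,170,260,310,4.5,'t10.png');crop(b,130,100,290,230,5,'s10.png')
```

```text
d mm [   0.366  -106.7843  -89.1211] turn 0.005 | pos [0.362  0.2693 0.011 ] head -44.67 F [-1.9569 -0.1157  5.8063] gap 0.0438 t 17.8 tilt [ 0.0038 -0.0058 -1.    ]
```

View pics/t10.png

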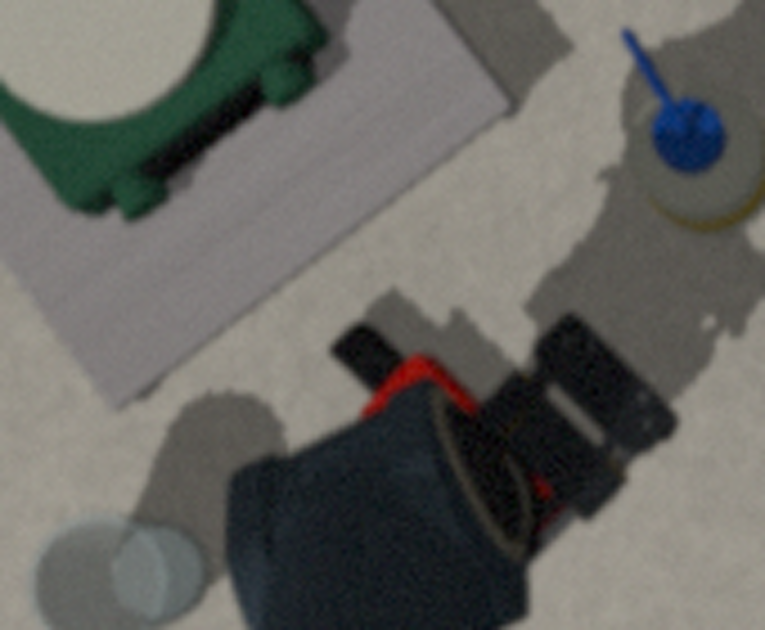

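View pics/s10.png

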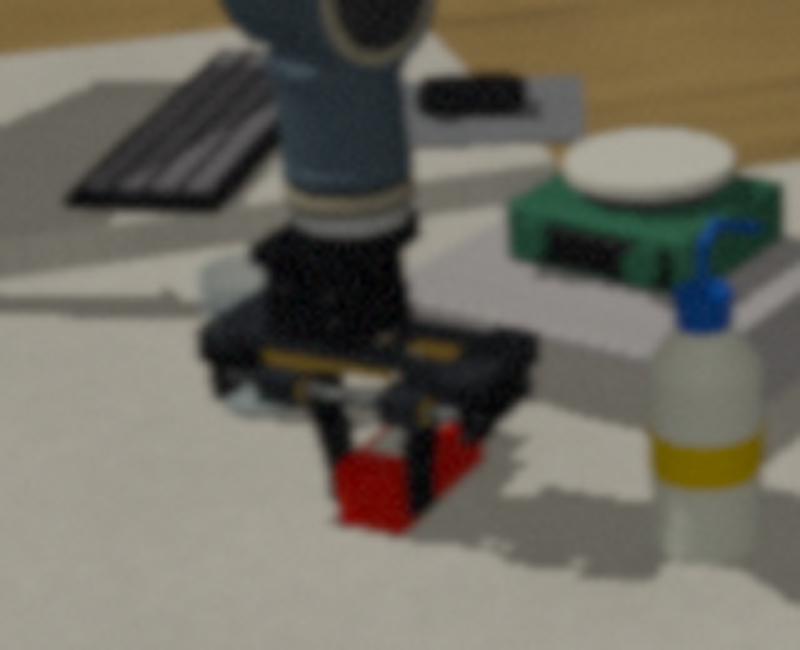

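>>> {"method": "carry_out", "body": {
  "deltas": "-0.5 0 0 0 0; 0.5 0 0 0 0; 0.8 0 0 0 0; 0.8 0 0 -10 0; 0.8 0 0 -40 0; 0.8 0 0 -80 0; 0.8 0 0 -110 0; 0.8 0 0 -110 0",
  "force": 60
}}

```text
time_s: 18.9
ee_pos: [0.363, 0.2712, 0.1236]
orientation: [0.925, -0.38, 0.004, -0.001]
ft_force: [0.4, -1.3, 0.0]
finger_gap: 0.0785
```

Run:
```python
from h import *
to(.437,.3455,.10,-44.7)
a=manip.camera('top')
crop(a,130,210,230,300,7,'t11.png')
S=lambda c:[90+c[0]/4.5,170+c[1]/4.5]
print(back('top',[S((365,323)),S((335,350)),S((408,356))],.034))
```

```text
d mm [   0.2767 -104.7357   24.0635] turn 0.006 | pos [0.363  0.2712 0.1236] head -44.67 F [ 0.3679 -1.3238  0.0402] gap 0.0785 t 18.9 tilt [ 0.0076 -0.001  -1.    ]
[[0.4542 0.346  0.034 ]
 [0.4404 0.3612 0.034 ]
 [0.4371 0.3236 0.034 ]]
```

View pics/t11.png

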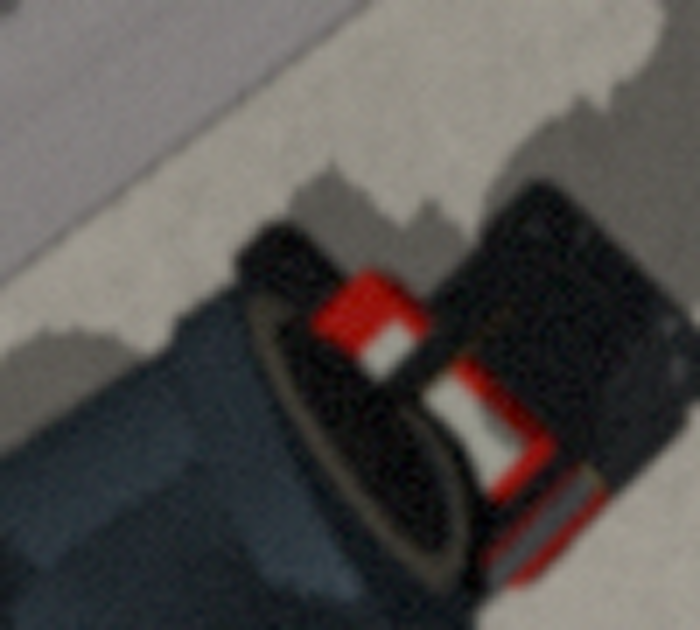

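>>> {"method": "carry_out", "body": {
  "deltas": "0.8 0 -10 0 0; 0.5 0 -35 0 0; 0.2 0.3 -65 0 0; 0.2 0.7 -90 0 0; 0.2 0.7 -102 0 0; 0.2 0.7 -102 15 0; 0.2 0.7 -102 35 0; 0.2 0.7 -102 55 0"
}}

```text
time_s: 19.95
ee_pos: [0.4331, 0.341, 0.0655]
orientation: [0.925, -0.38, 0.002, 0.002]
ft_force: [-0.0, -0.3, -0.2]
finger_gap: 0.0524
```

Run:
```python
from h import *
to(.4351,.3432,.0085,-44.67)
a=manip.camera('top');b=manip.camera('side')
crop(a,110,190,230,290,6,'t12.png');crop(b,150,100,290,230,5,'s12.png')
```

```text
d mm [-0.4542 -3.0909 56.965 ] turn -0.003 | pos [0.4331 0.341  0.0655] head -44.68 F [-0.026  -0.3409 -0.1875] gap 0.0524 t 19.95 tilt [ 0.0033 -0.0052 -1.    ]
```

View pics/t12.png

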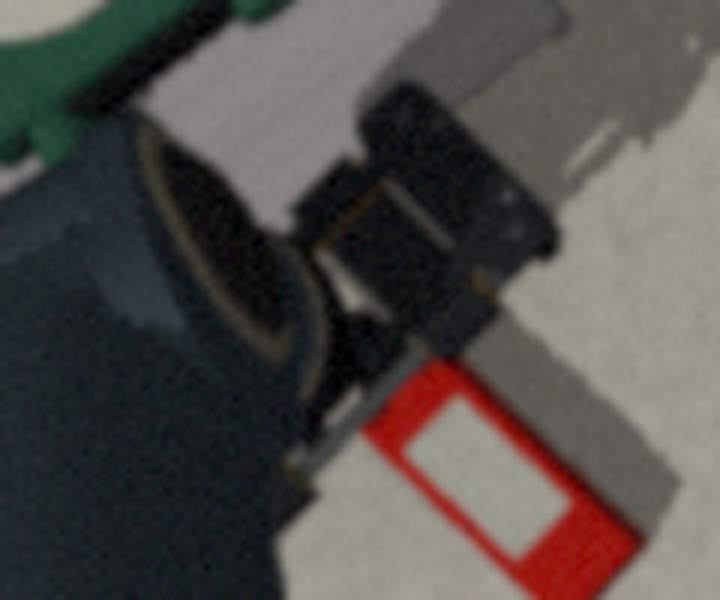

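View pics/s12.png

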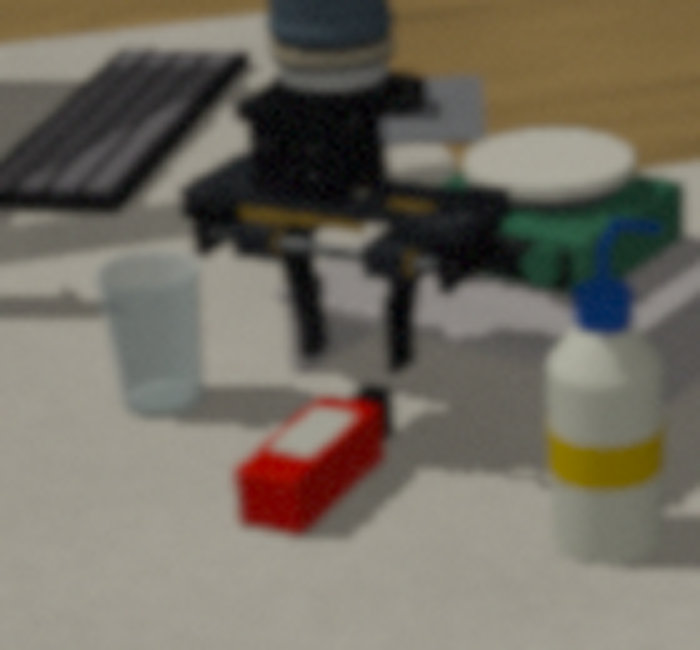

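Run:
```python
from h import *
S=lambda c:[110+c[0]/6,190+c[1]/6]
q=back('top',[S((364,432)),S((440,356)),S((645,540)),S((540,600))],.04);print(q)
m=q[:2].mean(0);print('box tail',m,'grip ctr',m[:2]+.0175*np.array([.703,.711]))
d=q[2]-q[1];print(np.degrees(np.arctan2(d[1],d[0])))
```

```text
[[0.4076 0.3447 0.04  ]
 [0.4363 0.3162 0.04  ]
 [0.3663 0.2373 0.04  ]
 [0.344  0.2768 0.04  ]]
box tail [0.422  0.3305 0.04  ] grip ctr [0.4343 0.3429]
-131.57448228195335
```

>>> {"method": "carry_out", "body": {
  "deltas": "0.2 -0.4 -2 12 0; 0.2 -0.4 -3 28 0; 0.2 -0.4 -3 45 0; 0.2 -0.4 -3 57 0; 0.2 -0.4 -3 57 0; 0 -0.4 -3 57 0; -0.5 -0.4 -3 57 0; -1 -0.4 -3 57 0"
}}

```text
time_s: 21.05
ee_pos: [0.4339, 0.3422, 0.0078]
orientation: [0.925, -0.38, 0.002, 0.003]
ft_force: [-0.3, 0.6, -0.8]
finger_gap: 0.0311
```

>>> {"method": "carry_out", "body": {
  "deltas": "-1 0 0 0 0; -1 0 0 0 0; -1 0 0 0 0; -1 0 0 -5 0; -1 0 0 -20 0; -1 0 0 -45 0; -1 0 0 -80 0; -1 0 0 -120 0"
}}

```text
time_s: 22.05
ee_pos: [0.4336, 0.3427, 0.1293]
orientation: [0.925, -0.38, 0.002, 0.004]
ft_force: [0.5, 0.3, -1.6]
finger_gap: 0.0215
```

Run:
```python
from h import *
to(.45,.05,.27,20)
to(.4334,-.2292,.07,85.87)
a=manip.camera('top');b=manip.camera('side')
crop(a,110,190,230,290,6,'t13.png');crop(b,130,100,290,230,5,'s13.png')
```

```text
d mm [ 218.4333  197.2582 -138.3415] turn -12.939 | pos [0.4336 0.3427 0.1293] head -44.7 F [ 0.545   0.2507 -1.5913] gap 0.0215 t 22.05 tilt [ 0.0006 -0.008  -1.    ]
d mm [401.7997 406.3376  63.8732] turn -26.113 | pos [0.4336 0.3427 0.1293] head -44.7 F [ 0.545   0.2507 -1.5913] gap 0.0215 t 22.05 tilt [ 0.0006 -0.008  -1.    ]
```

View pics/s13.png

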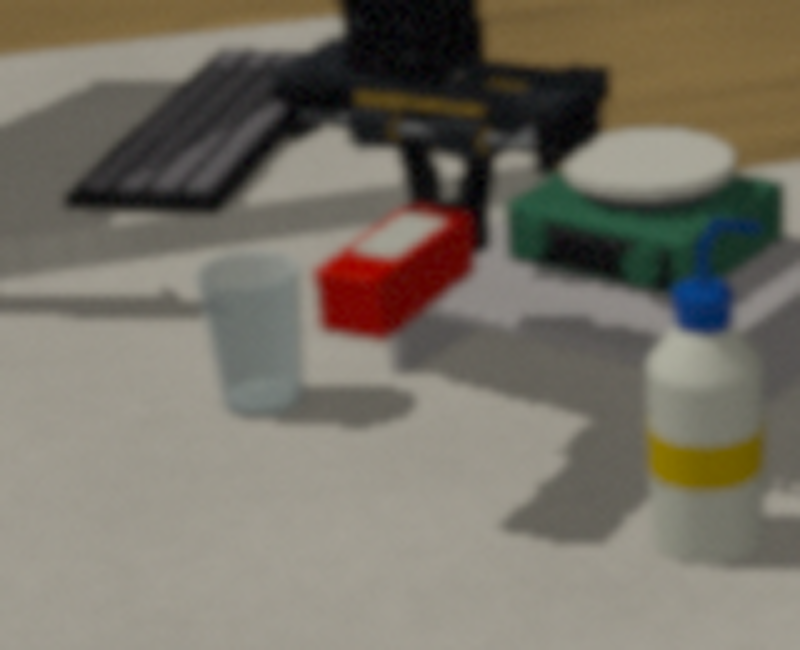

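>>> {"method": "carry_out", "body": {
  "deltas": "-1 0 0 -40 0; -1 0 0 -90 0; -1 5 4 -135 -1; -1 30 27 -152 -3; -1 70 63 -152 -5; -1 112 101 -152 -7; -1 155 140 -152 -9; -1 196 177 -152 -11"
}}

```text
time_s: 23.15
ee_pos: [0.4494, 0.0801, 0.2848]
orientation: [0.996, 0.09, 0.003, 0.0]
ft_force: [1.2, -0.1, -1.8]
finger_gap: 0.0213
```

Run:
```python
from h import *
to(.4334,-.2292,.12,85.87)
```

```text
d mm [-72.4205 301.1776 164.7866] turn -15.103 | pos [0.4494 0.0801 0.2848] head 10.35 F [ 1.1637 -0.0911 -1.837 ] gap 0.0213 t 23.15 tilt [ 0.007  -0.0004 -1.    ]
```

>>> {"method": "carry_out", "body": {
  "deltas": "-1 -8 35 0 -2; -1 -20 80 0 -4; -1 -32 130 0 -6; -1 -44 180 0 -8; -1 -56 230 0 -10; -1 -66 270 30 -12; -1 -72 295 70 -14; -1 -72 301 110 -15.1"
}}

```text
time_s: 24.15
ee_pos: [0.4338, -0.2286, 0.1798]
orientation: [0.749, 0.662, 0.003, 0.003]
ft_force: [0.8, 0.9, -2.7]
finger_gap: 0.0216
```

Run:
```python
from h import *
to(.4325,-.2291,.0725,85.87)
a=manip.camera('top');b=manip.camera('side')
crop(a,330,115,480,245,4.5,'t14.png');crop(b,230,130,440,330,3.,'s14.png')
```

```text
d mm [ -0.7418  -2.1749 107.2738] turn -0.584 | pos [ 0.4338 -0.2286  0.1798] head 82.95 F [ 0.8084  0.9089 -2.7147] gap 0.0216 t 24.15 tilt [ 0.0092 -0.0003 -1.    ]
```

View pics/t14.png

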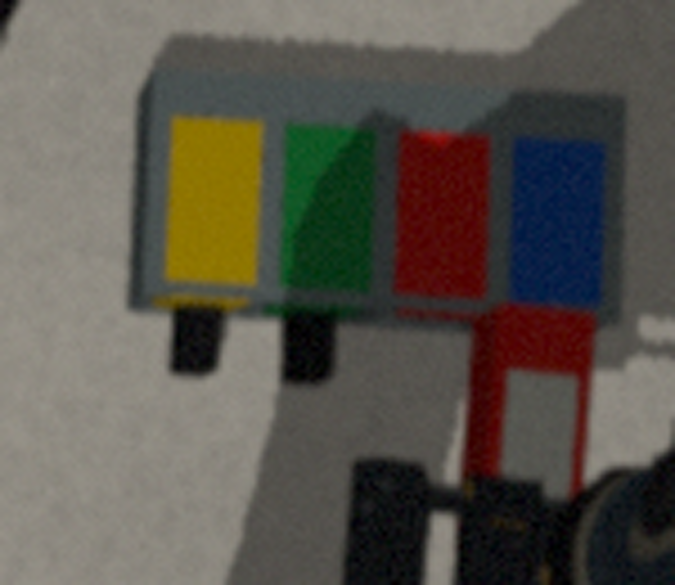

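View pics/s14.png

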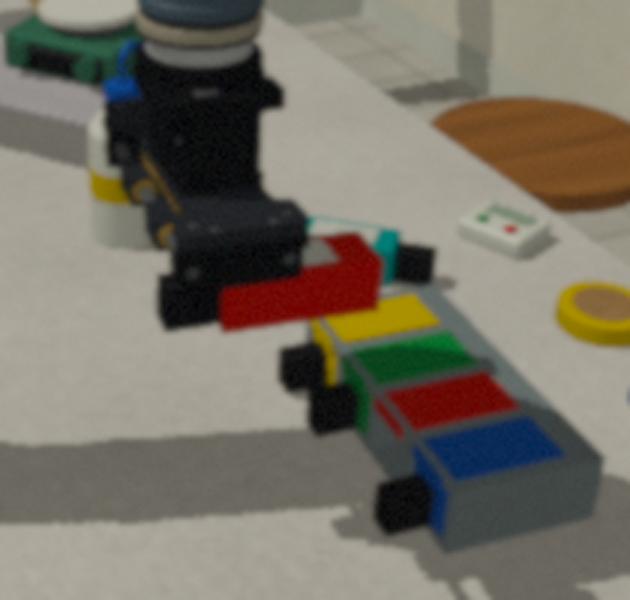

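>>> {"method": "carry_out", "body": {
  "deltas": "-1 -0.7 -2 10 -0.3; -1 -0.7 -2 30 -0.58; -1 -0.7 -2 55 -0.58; -1 -0.7 -2 80 -0.58; -1 -0.7 -2 100 -0.58; -1 -0.7 -2 107 -0.58; -1 -0.7 -2 107 -0.58; -1 -0.7 -2 107 -0.58"
}}

```text
time_s: 25.25
ee_pos: [0.4276, -0.2272, 0.0699]
orientation: [0.734, 0.679, -0.0, -0.001]
ft_force: [-0.7, 0.5, -1.5]
finger_gap: 0.0216
```

Run:
```python
from h import *
to(.4325,-.2291,.0135,85.87)
b=manip.camera('side');a=manip.camera('top')
crop(a,330,115,480,245,4.5,'t15.png');crop(b,250,150,440,330,3.3,'s15.png')
```

```text
d mm [-1.5746  5.1219 56.4184] turn -0.079 | pos [ 0.4276 -0.2272  0.0699] head 85.48 F [-0.6783  0.5125 -1.4811] gap 0.0216 t 25.25 tilt [-0.0019  0.0019 -1.    ]
```

View pics/t15.png

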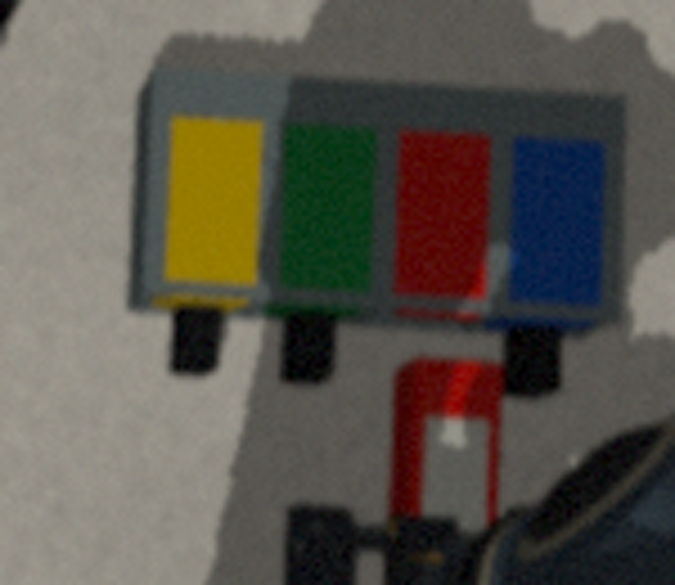

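View pics/s15.png

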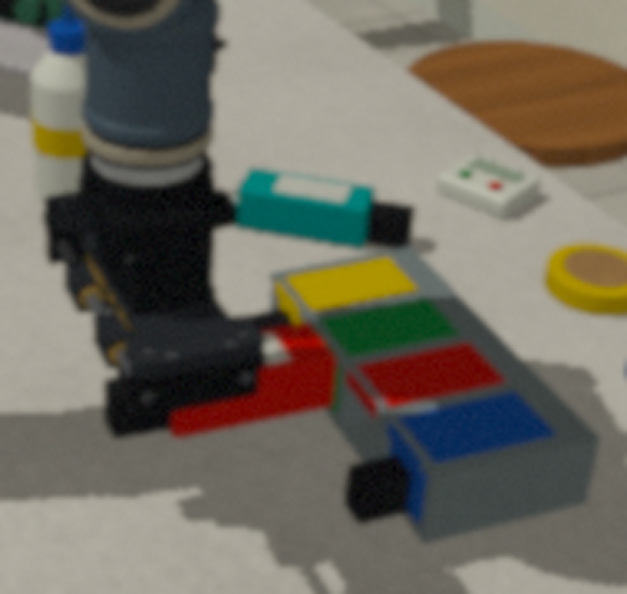

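>>> {"method": "carry_out", "body": {
  "deltas": "-1 -1 2 8 -0.08; -1 -1.5 5 22 -0.08; -1 -1.5 5 38 -0.08; -1 -1.5 5 50 -0.08; -1 -1.5 5 55.5 -0.08; -1 -1.5 5 55.5 -0.08; -1 -1.5 5 55.5 -0.08; -1 -1.5 5 55.5 -0.08"
}}

```text
time_s: 26.35
ee_pos: [0.4325, -0.2291, 0.0146]
orientation: [0.732, 0.681, 0.0, -0.001]
ft_force: [0.8, -0.4, -2.2]
finger_gap: 0.0213
```

Run:
```python
from h import *
to(.5601,-.2387,.0138,85.87)
a=manip.camera('top');b=manip.camera('side')
crop(a,390,165,460,235,8,'t16.png');crop(b,280,200,400,310,5,'s16.png')
```

```text
d mm [ -0.4211 127.929    0.6612] turn 0.003 | pos [ 0.4325 -0.2291  0.0146] head 85.88 F [ 0.7663 -0.3749 -2.2047] gap 0.0213 t 26.35 tilt [-0.0013  0.0017 -1.    ]
```

View pics/t16.png

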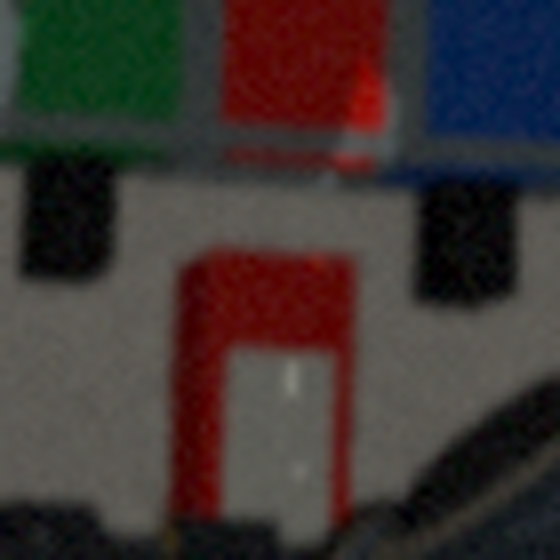

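View pics/s16.png

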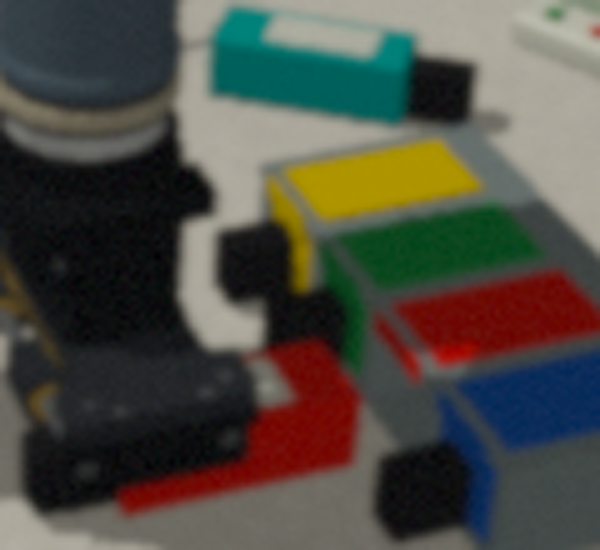

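Run:
```python
from h import *
q=back('top',[[390+c[0]/8,165+c[1]/8] for c in((208,252),(355,256),(216,515),(347,515))],.046);print(q, q[:2].mean(0))
x=q[:2].mean(0)[0];print('bay centreline y at x',-.2387-(x-.5601)*.0722)
```

```text
[[ 0.5535 -0.2172  0.046 ]
 [ 0.552  -0.2591  0.046 ]
 [ 0.478  -0.2167  0.046 ]
 [ 0.4778 -0.2538  0.046 ]] [ 0.5528 -0.2381  0.046 ]
bay centreline y at x -0.23816990693249407
```

>>> {"method": "carry_out", "body": {
  "deltas": "-1 0 4 0.3 0; -1 -0.1 9 0.3 0; -1 -0.1 14 0.3 0; -1 -0.1 19 0.3 0; -1 -0.1 24 0.3 0; -1 -0.2 29 0.3 0; -1 -0.2 34 0.3 0; -1 -0.2 39 0.3 0"
}}

```text
time_s: 27.45
ee_pos: [0.4716, -0.232, 0.0142]
orientation: [0.732, 0.681, 0.0, -0.001]
ft_force: [-0.0, -0.6, -1.1]
finger_gap: 0.0213
```

Run:
```python
from h import *
to(.5601,-.2387,.0138,85.87)
```

```text
d mm [-0.2953 88.7268  0.2421] turn 0.003 | pos [ 0.4716 -0.232   0.0142] head 85.89 F [-0.0317 -0.6049 -1.093 ] gap 0.0213 t 27.45 tilt [-0.0015  0.0018 -1.    ]
```

>>> {"method": "carry_out", "body": {
  "deltas": "-1 0 8 0 0; -1 -0.1 17 0 0; -1 -0.1 27 0 0; -1 -0.2 38 0 0; -1 -0.2 49 0 0; -1 -0.3 60 0 0; -1 -0.3 70 0 0; -1 -0.3 76 0 0"
}}

```text
time_s: 28.45
ee_pos: [0.5481, -0.2378, 0.014]
orientation: [0.732, 0.681, 0.0, -0.001]
ft_force: [0.9, -0.8, -1.5]
finger_gap: 0.0217
```

Run:
```python
from h import *
to(.5601,-.2387,.0138,85.87)
```

```text
d mm [-0.0421 12.0163  0.1955] turn 0.007 | pos [ 0.5481 -0.2378  0.014 ] head 85.9 F [ 0.9387 -0.8319 -1.5434] gap 0.0217 t 28.45 tilt [-0.0014  0.0017 -1.    ]
```

>>> {"method": "carry_out", "body": {
  "deltas": "-1 0 4 0 0; -1 0 8 0.5 0; -1 0 11 1 0; -1 0 13 1.5 0; -1 0 15 2 0; -1 0 17 2 0; -1 0 18.5 2 0; -1 0 20 2 0"
}}

```text
time_s: 29.45
ee_pos: [0.5681, -0.2394, 0.0121]
orientation: [0.732, 0.681, 0.0, -0.001]
ft_force: [-2.5, -0.2, 2.7]
finger_gap: 0.0216
```

Run:
```python
from h import *
to(.5601,-.2387,.0138,85.87)
```

```text
d mm [ 0.1105 -8.0076 -1.6551] turn 0.005 | pos [ 0.5681 -0.2394  0.0121] head 85.89 F [-2.4861 -0.2308  2.7323] gap 0.0216 t 29.45 tilt [-0.0014  0.0016 -1.    ]
```

>>> {"method": "carry_out", "body": {
  "deltas": "-1 0 0.5 0 0; -1 0 1 0 0; -1 0 1.5 0 0; -1 0 2 0 0; -1 0 2 0 0; -1 0 2 0 0; -1 0 2 0 0; -1 0 2 0 0"
}}

```text
time_s: 30.45
ee_pos: [0.5689, -0.2394, 0.0121]
orientation: [0.732, 0.681, -0.0, -0.002]
ft_force: [-6.0, 0.5, 4.8]
finger_gap: 0.0219
```

Run:
```python
from h import *
to(.5601,-.2387,.0138,85.87)
b=manip.camera('side');a=manip.camera('top')
crop(a,380,165,470,235,8,'t17.png');crop(b,280,200,400,310,5,'s17.png')
```

```text
d mm [ 0.118  -8.8381 -1.6432] turn 0.001 | pos [ 0.5689 -0.2394  0.0121] head 85.87 F [-6.0325  0.5286  4.7957] gap 0.0219 t 30.45 tilt [-0.0033  0.0026 -1.    ]
```

View pics/s17.png

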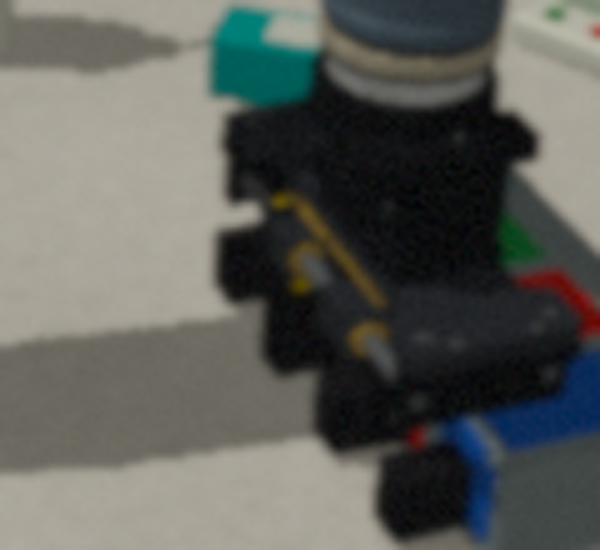

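>>> {"method": "carry_out", "body": {
  "deltas": "-1 0 0 0 0; -0.4 0 0 0 0; 0 0 0 0 0; 0 0 0 0 0; 0 0 0 -15 0; 0 0 0 -50 0; 0 0 0 -90 0; 0 0 0 -120 0"
}}

```text
time_s: 31.55
ee_pos: [0.5708, -0.2397, 0.1352]
orientation: [0.732, 0.681, 0.001, -0.001]
ft_force: [-0.1, -0.2, 0.3]
finger_gap: 0.0432
```

>>> {"method": "carry_out", "body": {
  "deltas": "0 20 -10 -30 0; 0 60 -20 -60 0; 0 110 -30 -80 0; 0 165 -40 -80 0; 0 220 -50 -80 0; 0 275 -60 -80 0; 0 320 -70 -80 0; 0 340 -75 -80 0"
}}

```text
time_s: 32.55
ee_pos: [0.5201, 0.1088, 0.217]
orientation: [0.73, 0.683, 0.002, -0.001]
ft_force: [-0.1, -1.0, -0.5]
finger_gap: 0.0434
```

Run:
```python
from h import *
a=manip.camera('top');b=manip.camera('side')
cv2.imwrite('pics/top18.png',a);cv2.imwrite('pics/side18.png',b)
crop(a,355,125,475,215,6.5,'t18.png');crop(b,320,190,440,320,4.5,'s18.png')
to(0.5,0,.3)
```

```text
d mm [-108.9742  -12.8788  -83.7386] turn 0 | pos [0.5202 0.1082 0.2168] head 86.23 F [ 0.1863 -1.3808  0.7441] gap 0.0432 t 32.65 tilt [ 0.0018  0.0043 -1.    ]
```

View pics/t18.png

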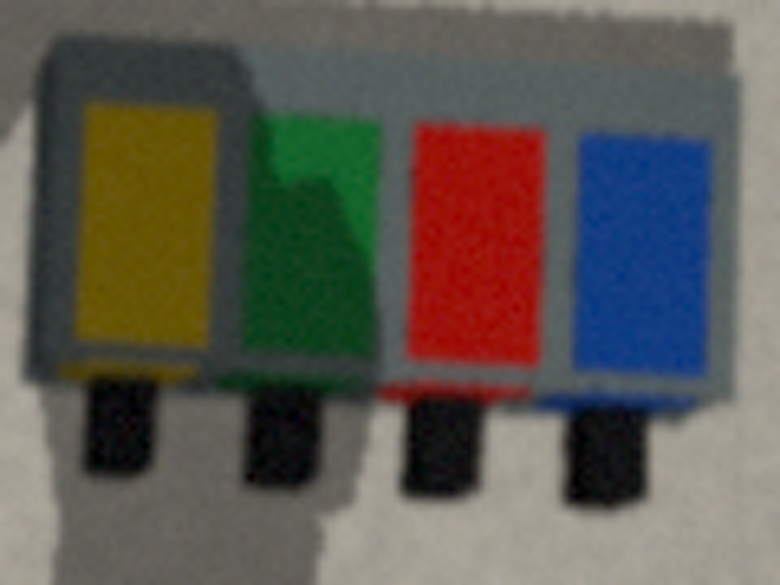

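View pics/s18.png

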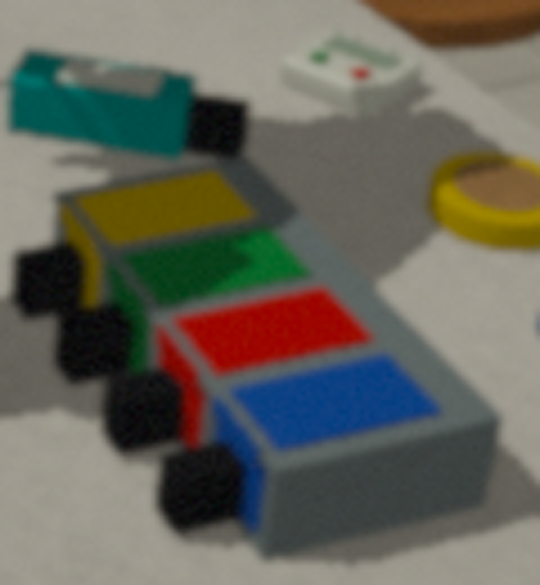

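View pics/top18.png

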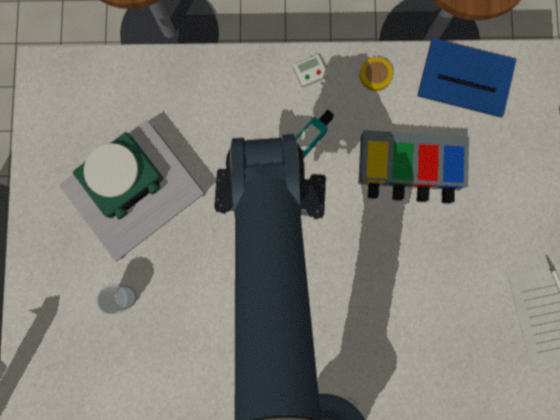

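>>> {"method": "carry_out", "body": {
  "deltas": "0 0 0 -20 0; 0 -20 0 -50 0; 0 -60 0 -60 0; 0 -100 0 -60 0; 0 -110 0 -60 0; 0 -110 0 -60 0; 0 -110 0 -60 0; 0 -110 0 -60 0"
}}

```text
time_s: 33.65
ee_pos: [0.5129, -0.0004, 0.2761]
orientation: [0.729, 0.684, 0.002, -0.001]
ft_force: [-0.2, 0.1, -0.3]
finger_gap: 0.0434
```

Run:
```python
from h import *
b=manip.camera('side');crop(b,140,100,420,310,2.8,'s19.png')
s=manip.read_state();print(s['ee_pos'],s['ft_force'],s['time_s'])
```

```text
[ 0.5129 -0.0007  0.2761] [0.5082 0.7002 0.1883] 33.7
```

View pics/s19.png

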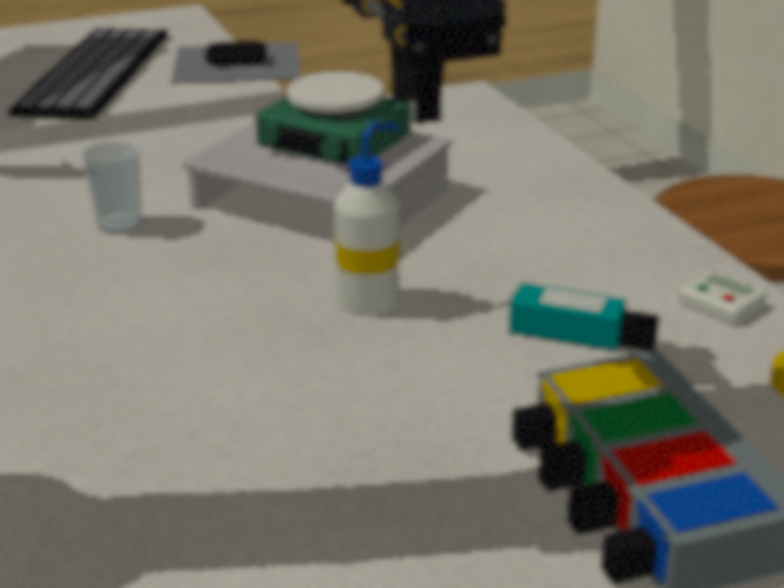

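All four grips stick out evenly, and the beaker and wash bottle stand where they were. The arm is clear of everything, so I am handing in.

```bash
python3 -c "
from station import manip
print(manip.finish_job())"
```

```text
the job is handed in; nothing more can be done
None
```

Both cassettes are in the bays of their own colour, pushed in until they met the back, and released. I handed the job in at about 34 s, and the report gave no verdict.

- **Yellow:** I pulled it out of the red bay by its grip, lifted it over the green grip and slid it into the yellow bay. The contact force at the back was about 11 N.
- **Red:** I drew it out from under the riser by its nose, took hold again on its grip, turned it about 130° and slid it into the red bay. The contact force at the back was about 6 N.

**Last checks:** The final pictures from both cameras show all four grips in line, each box flush with its mouth and the labels matching. Yellow appears about 2 mm deeper than the line of the others. The beaker and wash bottle appear upright and in place, and the gripper is clear of everything.

**What disagreed:** The tool stood 8 to 9 mm further in for red at its end position than for yellow when it was first gripped home in the same bay. From my estimates of where each was gripped I expected only about 3 to 4 mm. The pictures show red flush all the same.

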